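# Slide the spray bottle into its bay

## Robot

A 6-joint arm with a two-finger parallel gripper is mounted at the origin on the work surface. World frame = base frame: x ahead of the robot, y to its left, z up, the work surface at z = 0. Lengths are in m, angles in rad, forces in N, time in s.
With the tool pointing down it reaches from about 0.35 to 0.775 m from the base axis. Payload 7.3 kg.
Tool frame: the origin (TCP) lies midway between the tips of the shut fingers; the grasp point (between the pads) lies r.hold_point_z behind it (r.hold_point_z is the distance from the TCP to the grasp point, in m); z points along the fingers, y is the direction in which the jaws open and shut (so a half turn about z gives the same grasp; the last joint's range is limited). The gripper opens to 92 mm and grips with 3 to 60 N. Pads are 19 mm wide; open, the fingers measure 130 mm over their backs; the gripper's body (75 mm by 190 mm) begins 47 mm behind the grasp point.
Start: joints at [1.032, 0.342, 1.524, -0, 1.275, -0.146], TCP at [0.201, 0.485, 0.227] pointing down, gripper open.
Joint ranges: [-2.53, 2.53], [-0.77, 2.02], [0.04, 2.7], [-1, 4.14], [0.28, 2.66], [-3.11, 3.11]. Speed limits (rad/s): [2.57, 2.57, 3.14, 3.14, 3.14, 3.14].

## Interface

Orientations are given as a rotation vector (axis times angle).
In Python, from rig import r gives the robot as it stands.
- The arm moves only by the tool step_arm, never from a script. Its argument "plan" is a list of rows, each an object of numbers: "claw": the gripper command: -1 is shut, 1 is fully open, values between are in proportion; "tx", "ty", "tz": the shift along the tool's x, y, z in mm; "twist": the turn about the tool's z in rad. In form: [{"claw": .., "tx": .., "ty": .., "tz": .., "twist": ..}, ...]. A call has 1 to 12 rows; each row is the pose to reach, as a shift and turn from the pose commanded when the call began, along the tool's axes at that moment; what a row does not reach only later rows make up. A row lasts 1/8 s, in which the tool goes at most 62.5 mm and 10.7 degrees, less where a joint would pass 70% of its speed; a pose out of reach is approached as far as the arm can. A call with a gripper value outside its range is refused whole. The fingers move at their own pace and stop on an object; "newtons" is the grip in N (left out, the last holds). Time passes only in rows, so rows that repeat a pose let the fingers close. It gives the time, the measured TCP pose, the force and the opening at its end, in the units of the state.
- r.read_state(): the state, without advancing time (a new reading comes with each control period).
- r.read_camera(name): name is "side" or "top"; returns (picture, depth): 400x640x3 uint8, red, green, blue; 400x640 float32, m along the optical axis (not along the pixel's ray), 0 where there is no reading.
- r.get_calibration(name): a dict with "intrinsics" (3x3 intrinsics, pixels), "D" ([k1, k2, p1, p2, k3] as OpenCV has them; the pictures are not rectified), "R" (3x3) and "t" (3): a world point X has camera coordinates R X + t. Camera axes: x right, y down, z forward; pixel columns grow to the right and rows downward; lengths in m; the calibration is good to about 2 mm. A picture is of the moment at which its call begins. get_calibration takes no time and is no camera call.
- r.job_done(): hands the job in, once; it reports no verdict.
The state is a dict: "time": time; "joint_positions": joint angles; "qd": joint speeds; "effort": joint torques, N m; "tool_pos": TCP position; "orientation": TCP orientation; "contact_force": force on the tool from outside, world axes, zero at the start; "ft_torque": the same for the moment, N m; "gripper_width": finger opening in m.
Only numpy, scipy, OpenCV 4.12 (cv2) and the standard library are available. Lean on these libraries where they do the work, as an engineer would, in place of code of your own. Each camera call takes 0.05 s, during which the arm holds its last target.

## Task

Slide the white spray bottle with the blue head across the bench into the empty blue bay, until its foot rests against the bay's back stop. Push it low on its body with the fingertips so that it stays upright on the bench all the way; do not grip it, lift it or touch its spray head, and leave everything else where it stands.

Things in the scene. Friction and masses are not known exactly. Their poses are not given: they have to be found in the camera images.
- spray_bottle: Tall white spray bottle, free-standing, 200 mm high with its head, 0.25 to 0.49 kg. Round straight wall 74 mm across up to 75 mm (blue band at 45 to 61 mm), then a taper to a neck 28 mm across at 150 mm. It slides on its flat foot: pushed below about 35 mm it stays upright, pushed high it tips. Origin: centre of its underside; z up, x the way the nozzle points.
- spray_head: The blue trigger head fixed on the spray bottle, not to be touched. Origin: on the bottle's axis at the top of the neck, 150 mm above the underside; from there 50 mm up. The nozzle reaches 44 mm from the axis along +x, the back 22 mm along -x, 32 mm wide at most.
- blue_bay: Blue bay, fixed to the bench: a low three-sided fence, walls 30 mm high, 12 mm thick, no floor. Open towards its own -x (roughly to the robot), 92 mm wide inside, side walls 55 mm long, a flat flange behind. Origin: on the bench at the middle of the back stop's inner face; x points from mouth to back stop, z up. The bottle is home with its centre at x = -37 mm, y near 0; its rear then sticks out 19 mm.
- yellow_bay: The yellow bay, the same fence in yellow, same origin and axes. It is taken by the amber bottle; fixed to the bench.
- amber_bottle: Amber bottle with a yellow cap, 66 mm across, 170 mm high, standing in the yellow bay. Origin: centre of its underside. Leave it.
- tape_roll: Cardboard-coloured tape roll lying flat, 96 mm across, 48 mm high. Origin: centre of its underside. Leave it.
- jar: Clear jar with a white lid, 68 mm across, 75 mm high. Origin: centre of its underside. Leave it.
- parts_tray: Open grey tray, 160 x 120 mm (x, y), 45 mm high. Origin: centre of its underside. Leave it.
- mug: White mug, 80 mm across, 95 mm high, handle at its +y. Origin: centre of its underside. Leave it.
- small_carton: Small closed carton, 110 x 80 mm (x, y), 60 mm high. Origin: centre of its underside. Leave it.
Mind the look-alikes: they are no part of the job. What is meant by the blue_bay is not green, and is the smaller of those in its own colour.

How it is judged:
At the end, for the whole second after the job is handed in: The spray bottle stands still and upright (within 0.04 rad) on the bench inside the blue bay, between its side walls, its foot within 6 mm of the back stop (x of spray_bottle in the frame of blue_bay between -0.043 and -0.033 m and y of spray_bottle in the frame of blue_bay between -0.012 and 0.012 m and angle between spray_bottle's own z axis and vertical below 0.04 rad and height (world z) of spray_bottle below 0.004 m and linear speed of spray_bottle below 0.01 m/s); the robot touches nothing.
It fails at once if the spray bottle leans more than 0.2 rad (angle between spray_bottle's own z axis and vertical above 0.2 rad).
It fails at once if the spray bottle is lifted off the bench (origin above 12 mm) (height (world z) of spray_bottle above 0.012 m).
It fails at once if the spray head is touched (contact force between any of the fingers, the arm and spray_head above 0.5 N).
It fails at once if the fingers are put round the spray bottle as in a grasp (horizontal distance between the grasp point and spray_bottle below 0.022 m and height (world z) of the grasp point below 0.2 m).
It fails at once if another thing (amber bottle, tape roll, jar, parts tray, mug, small carton) is moved by more than 15 mm or tipped (distance of any of amber_bottle, tape_roll, jar, parts_tray, mug, small_carton from where it was at the start of the episode above 0.015 m or angle between any of amber_bottle, tape_roll, jar, parts_tray, mug, small_carton's own z axis and vertical above 0.2 rad).
It also fails if it takes over 58 s, if anything falls off the work surface, if the arm or the gripper's body presses on something with over 40 N, if the wrist force passes 120 N, or if a joint passes its speed limit or range.

## Working session

There is one attempt and no reset: what is moved stays moved. The work goes in short steps, Python scripts to look and compute and a tool call to move; the robot and the scene stay as the last step left them, time stands still between calls to the robot, and variables do not carry over. Pictures are saved under pics/ and viewed, and the job is handed in when it is done.

Besides the shell and the picture viewer there is one more tool, called by a JSON object that holds its "fn" and its "kwargs". step_arm: Moves the arm, as the interface text tells. Its arguments: {"type":"object","properties":{"plan":{"type":"array","items":{"type":"object","properties":{"claw":{"type":"number"},"tx":{"type":"number"},"ty":{"type":"number"},"tz":{"type":"number"},"twist":{"type":"number"}}}},"newtons":{"type":"number"}},"required":["plan"]}

```bash
mkdir -p pics; python3 - <<'E'
from rig import r
import cv2,numpy as np
s=r.read_state();print({k:np.round(v,3) for k,v in s.items()}, r.hold_point_z)
for n in("side","top"):
    p,d=r.read_camera(n);cv2.imwrite(f"pics/{n}0.png",p[...,::-1]);np.savez(f"{n}0.npz",p=p,d=d)
    c=r.get_calibration(n);print(n,c)
E
```

```text
{'time': np.float64(0.0), 'joint_positions': array([ 1.032,  0.343,  1.525, -0.   ,  1.275, -0.146]), 'qd': array([-0.   , -0.   ,  0.   , -0.   ,  0.001, -0.001]), 'effort': array([  0.   , -43.125, -24.422,   0.072,   0.056,  -0.   ]), 'tool_pos': array([0.201, 0.485, 0.226]), 'orientation': array([-6.130e-01, -3.081e+00,  2.000e-03]), 'contact_force': array([ 0.556,  0.473, -1.106]), 'ft_torque': array([-0.032, -0.036, -0.018]), 'gripper_width': np.float64(0.092)} 0.0188
side {'intrinsics': array([[439.38669207,   0.        , 317.04796908],
       [  0.        , 439.38669207, 198.83594317],
       [  0.        ,   0.        ,   1.        ]]), 'D': array([-0.0098306,  0.       ,  0.       ,  0.       ,  0.       ]), 'R': array([[ 0.98688557, -0.16059479, -0.01631496],
       [-0.11060289, -0.59911566, -0.7929864 ],
       [ 0.11757494,  0.78439132, -0.60902085]]), 't': array([-0.43937121,  0.17344561,  1.27584169])}
top {'intrinsics': array([[375.55951343,   0.        , 318.96621035],
       [  0.        , 375.55951343, 199.01013798],
       [  0.        ,   0.        ,   1.        ]]), 'D': array([-0.03905356,  0.        ,  0.        ,  0.        ,  0.        ]), 'R': array([[-0.0090538 , -0.99987761, -0.01275939],
       [-0.99599204,  0.01015261, -0.08886384],
       [ 0.0889825 ,  0.0119037 , -0.99596206]]), 't': array([0.0265269 , 0.47431171, 1.16777055])}
```

View pics/side0.png

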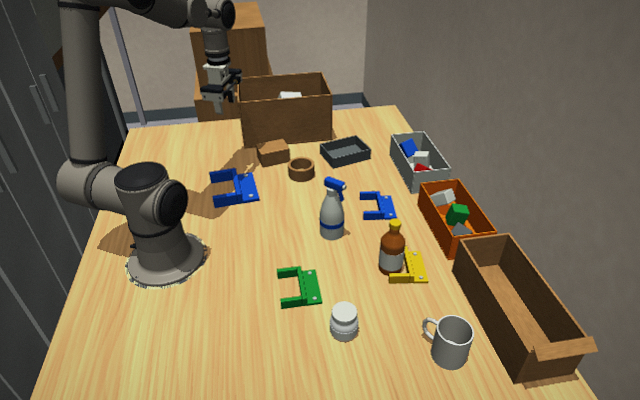

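View pics/top0.png

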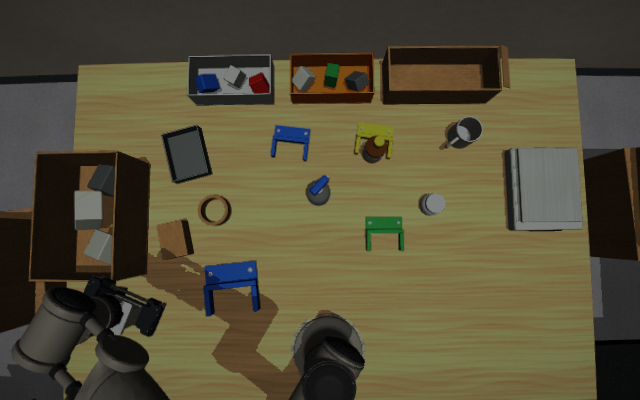

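Bay candidates in the top view are blue at (291,140), large blue at (232,285), green at (384,232) and yellow at (375,140), which is occupied. The one meant is the smaller blue, at (291,140). I'll confirm that with a crop and by measuring it.

```bash
cat > h.py <<'E'
import numpy as np,cv2
from rig import r
def cal(n):
    c=r.get_calibration(n);return c["intrinsics"],c["D"],np.array(c["R"]),np.array(c["t"])
def rays(n,uv):
    K,D,R,t=cal(n);x=cv2.undistortPoints(np.float64(uv).reshape(-1,1,2),K,D)[:,0]
    return -R.T@t,np.c_[x,np.ones(len(x))],R,t
def plane(n,uv,z):
    C,x,R,t=rays(n,uv);d=x@R;return C+d*((z-C[2])/d[:,2])[:,None]
def cloud(n,d,uv):
    C,x,R,t=rays(n,uv);uv=np.int32(uv);dd=d[uv[:,1],uv[:,0]];return (x*dd[:,None]-t)@R
def proj(n,X):
    K,D,R,t=cal(n);return cv2.projectPoints(np.float64(X).reshape(-1,3),cv2.Rodrigues(R)[0],t,K,D)[0][:,0]
E
python3 - <<'E'
from h import *
T=np.load("top0.npz");S=np.load("side0.npz")
a=cv2.resize(T['p'][110:215,255:355],None,fx=5,fy=5,interpolation=cv2.INTER_CUBIC)
b=cv2.resize(S['p'][170:250,310:410],None,fx=3,fy=3,interpolation=cv2.INTER_CUBIC)
im=np.zeros((525,800,3),np.uint8);im[:,:500]=a;im[:240,500:]=b
cv2.imwrite("pics/crop.png",im[...,::-1])
for n,Z,boxes in(("top",T,[(265,120,320,165),(195,255,270,320)]),("side",S,[(355,185,400,225)])):
    hsv=cv2.cvtColor(Z['p'],cv2.COLOR_RGB2HSV);m=cv2.inRange(hsv,(105,120,40),(130,255,255))
    for x0,y0,x1,y1 in boxes:
        v,u=np.nonzero(m[y0:y1,x0:x1]);uv=np.c_[u+x0,v+y0]
        X=cloud(n,Z['d'],uv);print(n,len(uv),np.percentile(X,[2,50,98],axis=0).round(3).tolist())
        for z0,z1 in((.024,.04),(.0,.012)):
            P=X[(X[:,2]>z0)&(X[:,2]<z1)]
            if len(P)<5: continue
            rc=cv2.minAreaRect(np.float32(P[:,:2]*1000));print(z0,len(P),np.round(rc[0],1),np.round(rc[1],1),round(rc[2],1))
# bottle wall cloud from side
X=cloud("side",S['d'],[(u,v) for v in range(170,250) for u in range(310,355)])
X=X[(X[:,2]>.01)&(X[:,2]<.07)];c=np.median(X[:,:2],0);print(len(X),c)
from scipy.optimize import least_squares
X=X[np.hypot(*(X[:,:2]-c).T)<.06]
f=least_squares(lambda q:np.hypot(X[:,0]-q[0],X[:,1]-q[1])-.037,c,loss='soft_l1',f_scale=.002);print("fixed R",f.x,np.abs(f.fun).mean())
f=least_squares(lambda q:np.hypot(X[:,0]-q[0],X[:,1]-q[1])-q[2],[*c,.037],loss='soft_l1',f_scale=.002);print("free R",f.x)
E
```

```text
top 600 [[0.611, 0.056, 0.002], [0.683, 0.109, 0.009], [0.714, 0.171, 0.032]]
0.024 233 [641.5 115.3] [113.1  65.7] 82.3
0.0 344 [665.7 112.7] [113.6  98.2] 82.4
top 1429 [[0.134, 0.217, 0.006], [0.228, 0.302, 0.012], [0.275, 0.381, 0.045]]
0.024 178 [172.8 296.4] [ 91.4 163.9] 7.1
0.0 690 [246.  304.1] [ 56.3 163.9] 5.9
side 618 [[0.609, 0.053, 0.005], [0.666, 0.099, 0.015], [0.714, 0.168, 0.035]]
0.024 202 [644.1 111.7] [117.7  65.3] 83.3
0.0 240 [664.2 111.4] [117.  103.6] 83.7
397 [ 0.48594928 -0.00522588]
fixed R [0.49528035 0.02583864] 0.0012148300003436499
free R [0.49516533 0.02524221 0.03649416]
```

View pics/crop.png

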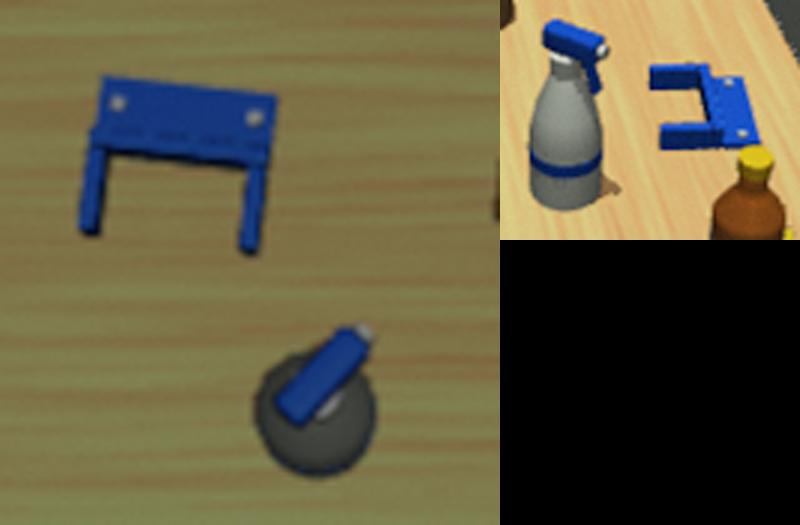

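```bash
python3 - <<'E'
from h import *
T=np.load("top0.npz");S=np.load("side0.npz")
a=cv2.resize(T['p'][260:400,10:180],None,fx=3,fy=3,interpolation=cv2.INTER_CUBIC)
b=cv2.resize(S['p'][0:120,180:255],None,fx=4,fy=4,interpolation=cv2.INTER_CUBIC)
im=np.zeros((480,510+300,3),np.uint8);im[:420,:510]=a;im[:480,510:]=b
cv2.imwrite("pics/grip.png",im[:,:800,::-1])
s=r.read_state();Rt=cv2.Rodrigues(s["orientation"])[0];print(Rt.round(3))
for n,Z,(x0,y0,x1,y1) in(("top",T,(60,260,180,360)),("side",S,(190,30,255,120))):
    X=cloud(n,Z['d'],[(u,v) for v in range(y0,y1) for u in range(x0,x1) if Z['d'][v,u]>0])
    L=(X-s["tool_pos"])@Rt*1000
    L=L[(np.abs(L[:,:2])<120).all(1)]
    for a in range(-260,10,15):
        q=L[(L[:,2]>=a)&(L[:,2]<a+15)]
        if len(q)>5: print(n,a,len(q),np.percentile(q,[3,97],axis=0)[:,:2].round().tolist())
# bottle in top
hs=[]
X=cloud("top",T['d'],[(u,v) for v in range(165,215) for u in range(295,340)])
q=X[(X[:,2]>.06)&(X[:,2]<.14)];c=np.array([.495,.0255]);q=q[np.hypot(*(q[:,:2]-c).T)<.06]
from scipy.optimize import least_squares
rad=lambda z:np.where(z<.075,.037,.037+(z-.075)/.075*(.014-.037))
f=least_squares(lambda p:np.hypot(q[:,0]-p[0],q[:,1]-p[1])-rad(q[:,2]),c,loss='soft_l1',f_scale=.003);print(len(q),f.x,np.abs(f.fun).mean())
E
```

```text
[[-0.924  0.383 -0.001]
 [ 0.383  0.924 -0.001]
 [ 0.    -0.001 -1.   ]]
top -260 27 [[-28.0, -35.0], [17.0, -26.0]]
top -245 87 [[-37.0, -36.0], [5.0, -8.0]]
top -230 140 [[-38.0, -37.0], [0.0, 4.0]]
top -215 165 [[-40.0, -39.0], [7.0, 13.0]]
top -200 103 [[-41.0, -40.0], [10.0, 13.0]]
top -185 149 [[-38.0, -38.0], [14.0, 11.0]]
top -170 403 [[-38.0, -51.0], [31.0, 4.0]]
top -155 78 [[-28.0, -51.0], [20.0, -30.0]]
top -140 65 [[-24.0, -51.0], [20.0, -6.0]]
top -125 144 [[-29.0, -80.0], [20.0, 15.0]]
top -110 1022 [[-38.0, -94.0], [31.0, 90.0]]
top -95 320 [[-39.0, -92.0], [4.0, 80.0]]
top -80 105 [[-39.0, -87.0], [17.0, 81.0]]
top -50 9 [[-12.0, 46.0], [-8.0, 58.0]]
top -20 18 [[-13.0, 45.0], [2.0, 60.0]]
top -5 6 [[-13.0, 46.0], [6.0, 55.0]]
side -260 119 [[-40.0, -41.0], [23.0, 2.0]]
side -245 119 [[-40.0, -41.0], [21.0, 4.0]]
side -230 119 [[-41.0, -41.0], [23.0, -0.0]]
side -215 119 [[-43.0, -41.0], [24.0, 5.0]]
side -200 81 [[-41.0, -41.0], [18.0, -8.0]]
side -185 124 [[-39.0, -40.0], [29.0, 9.0]]
side -170 163 [[-40.0, -53.0], [31.0, -1.0]]
side -155 78 [[-27.0, -54.0], [16.0, 8.0]]
side -140 88 [[-25.0, -53.0], [17.0, 13.0]]
side -125 248 [[-36.0, -94.0], [25.0, 87.0]]
side -110 200 [[-40.0, -96.0], [31.0, 84.0]]
side -95 204 [[-41.0, -92.0], [28.0, 83.0]]
side -80 104 [[-40.0, -88.0], [30.0, 85.0]]
side -65 26 [[-16.0, -68.0], [7.0, 59.0]]
side -50 62 [[-15.0, -66.0], [7.0, 61.0]]
side -35 61 [[-15.0, -66.0], [6.0, 58.0]]
side -20 47 [[-16.0, -63.0], [7.0, 57.0]]
303 [0.49032072 0.02649745] 0.001211364843538939
```

View pics/grip.png

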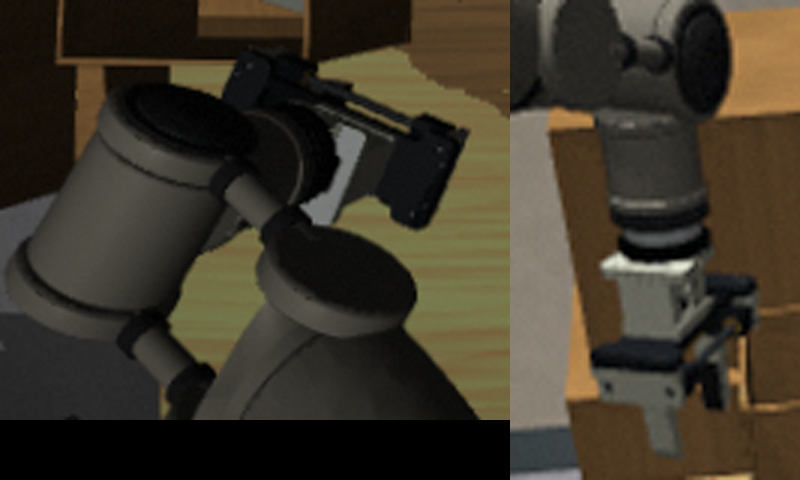

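The small blue bay is confirmed: 116 mm outer width, unlike the roughly 164 mm one. The gripper's body may foul the bottle above the fingers, so I need its real shape. I'll bring the arm into view, narrow the fingers and look.

{"fn": "step_arm", "kwargs": {"plan": [{"claw":-1,"tz":-60},{"claw":-1,"tz":-60},{"claw":-1,"tz":-60},{"claw":-1,"tz":-60},{"claw":-1,"tz":-60},{"claw":-1,"tz":-60}]}}

```text
$.plan[0]: bad value
```

```bash
python3 - <<'E'
from h import *
s=r.read_state();Rt=cv2.Rodrigues(s["orientation"])[0];print(s["time"],s["tool_pos"],s["gripper_width"])
ims=[]
for n in("side","top"):
    p,d=r.read_camera(n);np.savez(f"{n}1.npz",p=p,d=d)
    c=proj(n,s["tool_pos"]+Rt@[0,0,-.09])[0].astype(int);print(n,c)
    x0=max(0,min(640-110,c[0]-55));y0=max(0,min(400-130,c[1]-65))
    ims.append(cv2.resize(p[y0:y0+130,x0:x0+110],(396,468),interpolation=cv2.INTER_CUBIC))
    uv=[(u,v) for v in range(y0,y0+130) for u in range(x0,x0+110) if d[v,u]>0]
    L=(cloud(n,d,uv)-s["tool_pos"])@Rt*1000
    L=L[(np.abs(L[:,:2])<120).all(1)]
    for a in range(-200,10,10):
        q=L[(L[:,2]>=a)&(L[:,2]<a+10)]
        if len(q)>5: print(n,a,len(q),np.percentile(q,[3,97],axis=0)[:,:2].round().tolist(), "y hist",np.histogram(q[:,1],range(-100,101,20))[0])
cv2.imwrite("pics/grip1.png",np.hstack(ims)[...,::-1])
E
```

```text
0.1 [0.20072763 0.48471605 0.22612561] 0.09174848848684147
side [221  83]
side -200 59 [[-42.0, -42.0], [19.0, -5.0]] y hist [ 0  0  7 42  8  2  0  0  0  0]
side -190 52 [[-35.0, -35.0], [15.0, -4.0]] y hist [ 0  0  0 36 15  1  0  0  0  0]
side -180 94 [[-39.0, -41.0], [29.0, 13.0]] y hist [ 0  0  4 55 26  7  2  0  0  0]
side -170 127 [[-41.0, -54.0], [30.0, -1.0]] y hist [ 0  0 69 41 14  3  0  0  0  0]
side -160 62 [[-41.0, -55.0], [25.0, -3.0]] y hist [ 0  0 49  3  9  1  0  0  0  0]
side -150 49 [[-26.0, -55.0], [17.0, 8.0]] y hist [ 0  0 35  6  3  5  0  0  0  0]
side -140 63 [[-26.0, -53.0], [18.0, 8.0]] y hist [ 0  0 42  6 10  4  1  0  0  0]
side -130 67 [[-28.0, -52.0], [14.0, 12.0]] y hist [ 0  0 38  7 14  8  0  0  0  0]
side -120 222 [[-36.0, -94.0], [26.0, 87.0]] y hist [44 47 55  9 10  7  3  6 21 20]
side -110 136 [[-40.0, -96.0], [27.0, 85.0]] y hist [63 10 10  5  6  4  6  6 20  6]
side -100 111 [[-40.0, -96.0], [28.0, 88.0]] y hist [53  5  5  5  4  1  0 10 19  9]
side -90 137 [[-40.0, -90.0], [28.0, 73.0]] y hist [58  7  6  8  7 10  6 26  8  1]
side -80 94 [[-40.0, -89.0],
[... 1231 characters left out ...]
0, -87.0], [21.0, 74.0]] y hist [ 6  6 48 20 16 19  3  0  6  3]
top -110 956 [[-37.0, -94.0], [30.0, 90.0]] y hist [235 247 117  16  16  12  29  33 138 113]
top -100 88 [[-38.0, -95.0], [30.0, 90.0]] y hist [23  4  9  4  4  6  2 15 13  8]
top -90 284 [[-38.0, -89.0], [-1.0, 74.0]] y hist [14 18 43 25 24 22 23 54 55  6]
top -80 87 [[-39.0, -86.0], [-24.0, 80.0]] y hist [ 6 12  9  4  6  6  6 21 15  2]
top -70 24 [[-38.0, -88.0], [33.0, 63.0]] y hist [20  1  0  0  0  0  0  2  0  1]
top -50 7 [[-12.0, 46.0], [-9.0, 58.0]] y hist [0 0 0 0 0 0 0 7 0 0]
top -20 10 [[-13.0, 47.0], [1.0, 60.0]] y hist [0 0 0 0 0 0 0 9 1 0]
top -10 12 [[-13.0, 46.0], [6.0, 57.0]] y hist [ 0  0  0  0  0  0  0 12  0  0]
```

View pics/grip1.png

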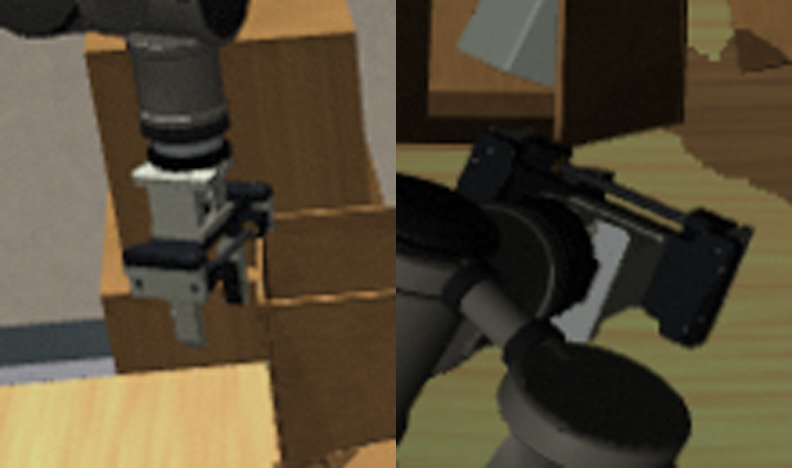

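{"fn": "step_arm", "kwargs": {"plan": [{"claw":-0.9,"tx":0,"ty":0,"tz":-20,"twist":0},{"claw":-0.9,"tx":0,"ty":0,"tz":-20,"twist":0},{"claw":-0.9,"tx":0,"ty":0,"tz":-20,"twist":0},{"claw":-0.9,"tx":0,"ty":0,"tz":-20,"twist":0}], "newtons": 20}}

```text
time: 0.7
tool_pos: [0.2008, 0.4847, 0.246]
orientation: [-0.613, -3.081, 0.002]
contact_force: [0.1, 0.3, -0.0]
gripper_width: 0.0565
```

{"fn": "step_arm", "kwargs": {"plan": [{"claw":-0.9,"tx":0,"ty":0,"tz":0,"twist":0},{"claw":-0.9,"tx":0,"ty":0,"tz":0,"twist":0},{"claw":-0.9,"tx":0,"ty":0,"tz":0,"twist":0},{"claw":-0.9,"tx":0,"ty":0,"tz":0,"twist":0},{"claw":-0.9,"tx":0,"ty":0,"tz":0,"twist":0}]}}

```text
time: 1.32
tool_pos: [0.2009, 0.4851, 0.2468]
orientation: [0.613, 3.081, 0.0]
contact_force: [1.1, -0.4, 0.1]
gripper_width: 0.007
```

```bash
python3 - <<'E'
from h import *
s=r.read_state();Rt=cv2.Rodrigues(s["orientation"])[0];print(s["time"],s["tool_pos"],s["gripper_width"])
ims=[]
for n in("side","top"):
    p,d=r.read_camera(n);np.savez(f"{n}1.npz",p=p,d=d)
    c=proj(n,s["tool_pos"]+Rt@[0,0,-.09])[0].astype(int);print(n,c)
    x0=max(0,min(640-110,c[0]-55));y0=max(0,min(400-130,c[1]-65))
    ims.append(cv2.resize(p[y0:y0+130,x0:x0+110],(396,468),interpolation=cv2.INTER_CUBIC))
    uv=[(u,v) for v in range(y0,y0+130) for u in range(x0,x0+110) if d[v,u]>0]
    L=(cloud(n,d,uv)-s["tool_pos"])@Rt*1000
    L=L[(np.abs(L[:,:2])<120).all(1)]
    for a in range(-130,10,10):
        q=L[(L[:,2]>=a)&(L[:,2]<a+10)]
        if len(q)>5: print(n,a,len(q),np.percentile(q,[3,97],axis=0)[:,:2].round().tolist(), "y hist",np.histogram(q[:,1],range(-100,101,20))[0])
cv2.imwrite("pics/grip2.png",np.hstack(ims)[...,::-1])
E
```

```text
1.325 [0.20094201 0.48505256 0.24675833] 0.007004982157570951
side [220  77]
side -130 71 [[-29.0, -56.0], [18.0, 6.0]] y hist [ 0  0 42  7 15  7  0  0  0  0]
side -120 175 [[-35.0, -94.0], [20.0, 72.0]] y hist [39 39 55 11  7  9  6  0  6  3]
side -110 180 [[-40.0, -96.0], [29.0, 89.0]] y hist [73  7 10  9  8  6  7  9 34 17]
side -100 121 [[-40.0, -94.0], [27.0, 84.0]] y hist [51  1  0 16 12 13 11  2  8  7]
side -90 147 [[-40.0, -88.0], [30.0, 84.0]] y hist [58  3  9 17  7 12  8  4 13 16]
side -80 97 [[-40.0, -88.0], [30.0, 83.0]] y hist [58  2  0 11  4  4  4  0  5  9]
side -70 9 [[-37.0, -87.0], [6.0, 84.0]] y hist [6 0 0 1 0 0 0 0 0 2]
side -60 11 [[-16.0, -25.0], [-11.0, 8.0]] y hist [0 0 0 3 6 2 0 0 0 0]
side -50 18 [[-14.0, -23.0], [-11.0, 19.0]] y hist [0 0 0 4 6 7 1 0 0 0]
side -40 28 [[-15.0, -23.0], [4.0, 21.0]] y hist [ 0  0  0  8  8 10  2  0  0  0]
side -30 29 [[-15.0, -23.0], [8.0, 19.0]] y hist [ 0  0  0  8 13  7  1  0  0  0]
side -20 23 [[-15.0, -22.0], [3.0, 17.0]] y hist [ 0  0  0  3 11  9  0  0  0  0]
side -10 12 [[-14.0, -11.0], [7.0, 14.0]] y hist [0 0 0 0 7 5 0 0 0 0]
top [118 306]
top -130 51 [[-24.0, -51.0], [19.0, -2.0]] y hist [ 0  0 42  2  7  0  0  0  0  0]
top -120 124 [[-30.0, -87.0], [19.0, 67.0]] y hist [ 7  5 52 21 17 15  1  0  4  2]
top -110 1016 [[-37.0, -94.0], [29.0, 90.0]] y hist [241 253 126  19  19  19  32  41 150 116]
top -100 92 [[-38.0, -95.0], [20.0, 89.0]] y hist [26  3  6 11  5  5 10  3 13 10]
top -90 298 [[-38.0, -86.0], [-23.0, 77.0]] y hist [15  5 24 53 50 59 41 23 22  6]
top -80 91 [[-39.0, -87.0], [-21.0, 81.0]] y hist [ 8  1  5 18  8 18  8  7 14  4]
top -70 41 [[-38.0, -88.0], [31.0, 80.0]] y hist [20  1  0  1  1  4  2  0 10  2]
top -20 8 [[-13.0, -21.0], [2.0, -15.0]] y hist [0 0 0 3 5 0 0 0 0 0]
```

View pics/grip2.png

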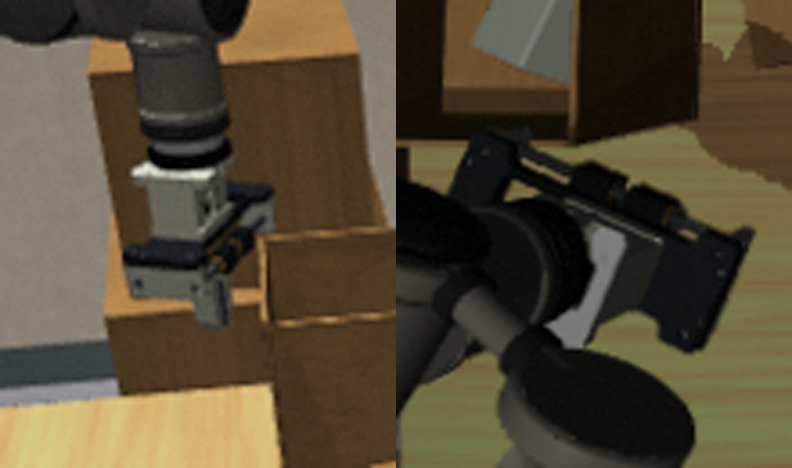

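{"fn": "step_arm", "kwargs": {"plan": [{"claw":-1,"tx":0,"ty":0,"tz":-50,"twist":0},{"claw":-1,"tx":-50,"ty":0,"tz":-90,"twist":0},{"claw":-1,"tx":-100,"ty":0,"tz":-90,"twist":0},{"claw":-1,"tx":-150,"ty":0,"tz":-90,"twist":0},{"claw":-1,"tx":-200,"ty":0,"tz":-90,"twist":0},{"claw":-1,"tx":-250,"ty":0,"tz":-90,"twist":0},{"claw":-1,"tx":-300,"ty":0,"tz":-90,"twist":0},{"claw":-1,"tx":-300,"ty":0,"tz":-90,"twist":0}]}}

```text
time: 2.42
tool_pos: [0.4809, 0.3682, 0.3355]
orientation: [-0.62, -3.079, 0.002]
contact_force: [-1.6, -1.0, -0.4]
gripper_width: 0.0006
```

{"fn": "step_arm", "kwargs": {"plan": [{"claw":-1,"tx":-50,"ty":30,"tz":0,"twist":0},{"claw":-1,"tx":-100,"ty":60,"tz":0,"twist":0},{"claw":-1,"tx":-150,"ty":90,"tz":0,"twist":0},{"claw":-1,"tx":-200,"ty":120,"tz":0,"twist":0},{"claw":-1,"tx":-250,"ty":150,"tz":0,"twist":0},{"claw":-1,"tx":-300,"ty":180,"tz":0,"twist":0},{"claw":-1,"tx":-350,"ty":210,"tz":0,"twist":0},{"claw":-1,"tx":-350,"ty":210,"tz":0,"twist":0}]}}

```text
time: 3.42
tool_pos: [0.7345, 0.3694, 0.2803]
orientation: [0.605, 3.042, 0.048]
contact_force: [-0.6, -0.6, -0.1]
gripper_width: 0.0005
```

```bash
python3 - <<'E'
from h import *
s=r.read_state();Rt=cv2.Rodrigues(s["orientation"])[0];print(s["time"],s["tool_pos"],np.hypot(*s["tool_pos"][:2]),s["joint_positions"]);print(Rt.round(3))
E
```

```text
3.425 [0.7345445  0.36935408 0.28026651] 0.8221788521661632 [ 0.37105079  1.06534138  0.03688957  0.00507974  1.98936347 -0.80493875]
[[-0.923  0.382  0.045]
 [ 0.383  0.923  0.022]
 [-0.033  0.038 -0.999]]
```

The arm does trade a little tilt when over-stretched. I'll check whether that tilt carries into the next commanded pose.

{"fn": "step_arm", "kwargs": {"plan": [{"claw":-1,"tx":40,"ty":-20,"tz":0,"twist":0},{"claw":-1,"tx":80,"ty":-45,"tz":0,"twist":0},{"claw":-1,"tx":130,"ty":-75,"tz":0,"twist":0},{"claw":-1,"tx":130,"ty":-75,"tz":0,"twist":0}]}}

```text
time: 3.92
tool_pos: [0.5821, 0.3498, 0.274]
orientation: [0.603, 3.043, 0.047]
contact_force: [-0.1, 0.3, 0.4]
gripper_width: 0.0002
```

```bash
python3 - <<'E'
from h import *
s=r.read_state();Rt=cv2.Rodrigues(s["orientation"])[0];print(s["time"],s["tool_pos"],np.hypot(*s["tool_pos"][:2]),s["joint_positions"]);print(Rt.round(3))
E
```

```text
3.925 [0.58214974 0.34981953 0.27404975] 0.6791701008527573 [ 0.42725465  0.5869657   0.99999279  0.00234884  1.50549739 -0.75217791]
[[-0.924  0.381  0.044]
 [ 0.382  0.924  0.022]
 [-0.032  0.037 -0.999]]
```

Tilt persists, so I can lean the tool back a little. That lets the fingertips push low while the gripper's body stays clear of the bottle. I'll lean it toward about 24° azimuth, between the two push directions.

{"fn": "step_arm", "kwargs": {"plan": [{"claw":-1,"tx":-60,"ty":20,"tz":-30,"twist":0},{"claw":-1,"tx":-120,"ty":50,"tz":-60,"twist":0},{"claw":-1,"tx":-180,"ty":80,"tz":-60,"twist":0},{"claw":-1,"tx":-240,"ty":110,"tz":-60,"twist":0},{"claw":-1,"tx":-300,"ty":140,"tz":-60,"twist":0},{"claw":-1,"tx":-360,"ty":180,"tz":-60,"twist":0},{"claw":-1,"tx":-400,"ty":240,"tz":-60,"twist":0},{"claw":-1,"tx":-400,"ty":240,"tz":-60,"twist":0}]}}

```text
time: 4.92
tool_pos: [0.7808, 0.3196, 0.2686]
orientation: [0.596, 3.001, 0.089]
contact_force: [-0.1, 0.6, 0.5]
gripper_width: 0.0007
```

```bash
cat > st.py <<'E'
from h import *
s=r.read_state();Rt=cv2.Rodrigues(s["orientation"])[0];p=s["tool_pos"];print(round(s["time"],2),p.round(4),"r",np.hypot(*p[:2]).round(3),"q",s["joint_positions"].round(2));print(Rt.round(3));z=Rt[:,2];print("tilt",np.arccos(-z[2]).round(3),"az",np.degrees(np.arctan2(z[1],z[0])).round(1),"F",s["contact_force"].round(1))
E
python3 st.py
```

```text
4.92 [0.7808 0.3196 0.2686] r 0.844 q [ 0.29  1.08  0.04  0.01  1.93 -0.88]
[[-0.921  0.379  0.091]
 [ 0.384  0.923  0.041]
 [-0.068  0.073 -0.995]]
tilt 0.1 az 24.4 F [-0.1  0.6  0.5]
```

{"fn": "step_arm", "kwargs": {"plan": [{"claw":-1,"tx":-100,"ty":100,"tz":0,"twist":0},{"claw":-1,"tx":-200,"ty":200,"tz":0,"twist":0},{"claw":-1,"tx":-300,"ty":300,"tz":0,"twist":0},{"claw":-1,"tx":-400,"ty":400,"tz":0,"twist":0}]}}

```text
time: 5.42
tool_pos: [0.8139, 0.3341, 0.2189]
orientation: [0.589, 2.96, 0.127]
contact_force: [0.7, -0.8, -0.1]
gripper_width: 0.0003
```

```bash
python3 st.py
```

```text
5.42 [0.8139 0.3341 0.2189] r 0.88 q [ 0.3   1.14  0.04  0.02  1.81 -0.88]
[[-0.917  0.375  0.134]
 [ 0.386  0.921  0.059]
 [-0.101  0.106 -0.989]]
tilt 0.147 az 23.7 F [ 0.7 -0.8 -0.1]
```

{"fn": "step_arm", "kwargs": {"plan": [{"claw":-1,"tx":0,"ty":0,"tz":-60,"twist":0},{"claw":-1,"tx":-100,"ty":100,"tz":-160,"twist":0},{"claw":-1,"tx":-200,"ty":200,"tz":-220,"twist":0},{"claw":-1,"tx":-300,"ty":300,"tz":-280,"twist":0},{"claw":-1,"tx":-400,"ty":400,"tz":-300,"twist":0}]}}

```text
time: 6.05
tool_pos: [0.7927, 0.3252, 0.3104]
orientation: [0.581, 2.917, 0.167]
contact_force: [-0.2, 0.7, 0.0]
gripper_width: 0.0004
```

```bash
python3 st.py
```

```text
6.05 [0.7927 0.3252 0.3104] r 0.857 q [ 0.29  1.03  0.04  0.02  1.87 -0.88]
[[-0.911  0.37   0.18 ]
 [ 0.388  0.918  0.078]
 [-0.137  0.141 -0.981]]
tilt 0.197 az 23.4 F [-0.2  0.7  0. ]
```

{"fn": "step_arm", "kwargs": {"plan": [{"claw":-1,"tx":-200,"ty":200,"tz":-60,"twist":0},{"claw":-1,"tx":-400,"ty":400,"tz":-100,"twist":0}]}}

```text
time: 6.3
tool_pos: [0.8091, 0.3324, 0.3084]
orientation: [0.573, 2.875, 0.205]
contact_force: [0.4, -0.4, -0.6]
gripper_width: 0.0004
```

{"fn": "step_arm", "kwargs": {"plan": [{"claw":-1,"tx":-200,"ty":200,"tz":-60,"twist":0},{"claw":-1,"tx":-400,"ty":400,"tz":-100,"twist":0}]}}

```text
time: 6.55
tool_pos: [0.823, 0.3384, 0.3126]
orientation: [0.564, 2.832, 0.242]
contact_force: [-0.3, 0.0, 0.3]
gripper_width: 0.0007
```

```bash
python3 st.py
```

```text
6.55 [0.823  0.3384 0.3126] r 0.89 q [ 0.29  1.04  0.04  0.03  1.77 -0.87]
[[-0.896  0.355  0.268]
 [ 0.395  0.912  0.114]
 [-0.204  0.208 -0.957]]
tilt 0.296 az 23.0 F [-0.3  0.   0.3]
```

{"fn": "step_arm", "kwargs": {"plan": [{"claw":-1,"tx":-200,"ty":200,"tz":-60,"twist":0},{"claw":-1,"tx":-400,"ty":400,"tz":-100,"twist":0}]}}

```text
time: 6.8
tool_pos: [0.8352, 0.3436, 0.3234]
orientation: [0.555, 2.785, 0.281]
contact_force: [0.4, 0.4, -0.2]
gripper_width: 0.0002
```

{"fn": "step_arm", "kwargs": {"plan": [{"claw":-1,"tx":-200,"ty":200,"tz":-60,"twist":0},{"claw":-1,"tx":-400,"ty":400,"tz":-100,"twist":0}]}}

```text
time: 7.05
tool_pos: [0.845, 0.3478, 0.338]
orientation: [0.546, 2.739, 0.317]
contact_force: [0.2, -0.3, 0.0]
gripper_width: 0.0008
```

{"fn": "step_arm", "kwargs": {"plan": [{"claw":-1,"tx":-200,"ty":200,"tz":-60,"twist":0},{"claw":-1,"tx":-400,"ty":400,"tz":-100,"twist":0}]}}

```text
time: 7.3
tool_pos: [0.8528, 0.3512, 0.356]
orientation: [0.537, 2.694, 0.352]
contact_force: [-0.3, -0.7, -0.5]
gripper_width: 0.0003
```

```bash
python3 st.py
```

```text
7.3 [0.8528 0.3512 0.356 ] r 0.922 q [ 0.29  1.01  0.04  0.05  1.65 -0.87]
[[-0.859  0.318  0.401]
 [ 0.411  0.896  0.168]
 [-0.306  0.309 -0.9  ]]
tilt 0.45 az 22.8 F [-0.3 -0.7 -0.5]
```

```bash
cat > plan.py <<'E'
from h import *
from scipy.spatial.transform import Rotation as Ro
def rad(z): return np.interp(z,[0,75,150,200],[37,37,14,24])   # head approx 24 (back) 
def setup(R0,phi,B,tz,half=15,fx=-9.5):
    """twist so tool -x projects to azimuth phi; TCP so finger inner corners touch bottle at B (mm)"""
    a0=np.degrees(np.arctan2(-R0[1,0],-R0[0,0]))
    best=None
    f=lambda t:(lambda R:(np.degrees(np.arctan2(-R[1,0],-R[0,0]))-phi+180)%360-180)(R0@Ro.from_rotvec([0,0,t]).as_matrix())
    ts=np.linspace(-3,3,6001);t=ts[np.argmin([abs(f(x)) for x in ts])]
    R=R0@Ro.from_rotvec([0,0,t]).as_matrix()
    d=np.array([np.cos(np.radians(phi)),np.sin(np.radians(phi))])
    # back off along d until tips just touch
    tips=np.array([[fx,s*y,0] for s in(-1,1) for y in np.linspace(half,half+14,8)])@R.T
    n=np.array([-d[1],d[0]])
    # lateral centring: mid of inner tips on axis
    mid=(np.array([[fx,half,0],[fx,-half,0]])@R.T).mean(0)
    for g in np.arange(30,90,.1):
        P=np.r_[B-d*g-n*(mid[:2]@n),tz]
        q=P+tips
        if np.hypot(*(q[:,:2]-B).T).min()>=37: break
    box=np.array([[x,y,z] for x in np.linspace(-38,38,20) for y in np.linspace(-95,95,39) for z in np.linspace(-125,-66,15)]+
                 [[x,y,z] for x in np.linspace(-28,28,15) for y in np.linspace(-53,53,25) for z in np.linspace(-170,-125,10)]+
                 [[40*np.cos(w),40*np.sin(w),z] for w in np.linspace(0,6.28,40) for z in np.linspace(-300,-170,20)])@R.T+P
    fing=np.array([[x,s*y,z] for x in(-12.5,12.5) for s in(-1,1) for y in(half,half+20) for z in np.linspace(-66,0,20)])@R.T+P
    low=box[box[:,2]<200]
    cl=(np.hypot(*(low[:,:2]-B).T)-rad(low[:,2]))
    i=cl.argmin()
    print(f"phi {phi} twist {t:.3f} TCP {P.round(1)} g {g:.1f} tipz {q[:,2].min():.1f}-{q[:,2].max():.1f} bodyclear {cl[i]:.1f} at z {low[i,2]:.0f} | min body z {box[:,2].min():.1f} min finger z {fing[:,2].min():.1f}")
    return t,P,R
def totool(R0,P0,P): return (R0.T@(P-P0)).round(1)
E
python3 - <<'E'
from plan import *
s=r.read_state();R0=Ro.from_rotvec(s["orientation"]).as_matrix()
for phi in(56,50,-7):
  for half in (10,15,0):
    setup(R0,phi,np.array([493,26.]),20,half)
t=setup(R0,56,np.array([493,26.]),20,15)
E
```

```text
phi 56 twist -1.324 TCP [467.6 -11.7  20. ] g 45.5 tipz 18.3-28.9 bodyclear 5.1 at z 96 | min body z 44.2 min finger z 8.7
phi 56 twist -1.324 TCP [468.3 -10.6  20. ] g 44.2 tipz 17.1-30.0 bodyclear 3.8 at z 96 | min body z 44.2 min finger z 7.6
phi 56 twist -1.324 TCP [467.3 -12.1  20. ] g 46.0 tipz 20.5-26.7 bodyclear 5.6 at z 96 | min body z 44.2 min finger z 10.9
phi 50 twist -1.225 TCP [463.9  -8.6  20. ] g 45.2 tipz 19.4-28.1 bodyclear 6.3 at z 96 | min body z 47.1 min finger z 9.6
phi 50 twist -1.225 TCP [464.8  -7.6  20. ] g 43.9 tipz 18.4-29.1 bodyclear 5.0 at z 96 | min body z 47.1 min finger z 8.7
phi 50 twist -1.225 TCP [463.5  -9.2  20. ] g 45.9 tipz 21.2-26.3 bodyclear 7.0 at z 96 | min body z 47.1 min finger z 11.4
phi -7 twist -0.315 TCP [448.   31.5  20. ] g 45.3 tipz 18.9-28.5 bodyclear 5.8 at z 96 | min body z 45.8 min finger z 9.2
phi -7 twist -0.315 TCP [449.3  31.4  20. ] g 44.0 tipz 17.9-29.5 bodyclear 4.5 at z 96 | min body z 45.8 min finger z 8.2
phi -7 twist -0.315 TCP [447.4  31.6  20. ] g 45.9 tipz 20.9-26.5 bodyclear 6.4 at z 96 | min body z 45.8 min finger z 11.2
phi 56 twist -1.324 TCP [468.3 -10.6  20. ] g 44.2 tipz 17.1-30.0 bodyclear 3.8 at z 96 | min body z 44.2 min finger z 7.6
```

{"fn": "step_arm", "kwargs": {"plan": [{"claw":-0.4,"tx":-200,"ty":200,"tz":-60,"twist":0},{"claw":-0.4,"tx":-400,"ty":400,"tz":-100,"twist":0}]}}

```text
time: 7.55
tool_pos: [0.8586, 0.3537, 0.3777]
orientation: [0.528, 2.649, 0.386]
contact_force: [-0.5, -0.5, 0.7]
gripper_width: 0.016
```

```bash
python3 st.py; python3 - <<'E'
from plan import *
s=r.read_state();R0=Ro.from_rotvec(s["orientation"]).as_matrix()
for phi in(54,-7):
    t,P,R=setup(R0,phi,np.array([493,26.]),20,14)
    d=np.array([np.cos(np.radians(phi)),np.sin(np.radians(phi)),0])
    for off in (np.r_[-70*d[:2],230],np.r_[-40*d[:2],0]): print("to",P+off,"tool shift",totool(R0,s["tool_pos"]*1000,P+off))
E
```

```text
7.55 [0.8586 0.3537 0.3777] r 0.929 q [ 0.29  0.99  0.04  0.05  1.62 -0.87]
[[-0.844  0.303  0.442]
 [ 0.417  0.89   0.185]
 [-0.337  0.341 -0.878]]
tilt 0.5 az 22.7 F [-0.5 -0.5  0.7]
phi 54 twist -1.280 TCP [466.8 -10.1  20. ] g 44.6 tipz 17.7-30.3 bodyclear 8.4 at z 96 | min body z 40.4 min finger z 7.0
to [425.64075882 -66.71403685 250.        ] tool shift [ 233.4 -548.9 -157.3]
to [443.27431639 -42.44352702  20.        ] tool shift [ 306.2 -600.3   56.8]
phi -7 twist -0.326 TCP [448.8  31.4  20. ] g 44.5 tipz 18.1-30.1 bodyclear 8.7 at z 96 | min body z 41.2 min finger z 7.3
to [379.35305025  39.95065679 250.        ] tool shift [ 316.9 -468.  -158. ]
to [409.1294348   36.29457648  20.        ] tool shift [ 367.8 -540.6   56.3]
```

{"fn": "step_arm", "kwargs": {"plan": [{"claw":-0.4,"tx":20,"ty":-50,"tz":-20,"twist":0},{"claw":-0.4,"tx":40,"ty":-100,"tz":-40,"twist":-0.15},{"claw":-0.4,"tx":60,"ty":-150,"tz":-60,"twist":-0.3},{"claw":-0.4,"tx":80,"ty":-200,"tz":-85,"twist":-0.45},{"claw":-0.4,"tx":100,"ty":-250,"tz":-110,"twist":-0.6},{"claw":-0.4,"tx":120,"ty":-300,"tz":-130,"twist":-0.75},{"claw":-0.4,"tx":140,"ty":-350,"tz":-150,"twist":-0.9},{"claw":-0.4,"tx":160,"ty":-400,"tz":-170,"twist":-1.05},{"claw":-0.4,"tx":180,"ty":-450,"tz":-190,"twist":-1.2},{"claw":-0.4,"tx":195,"ty":-490,"tz":-210,"twist":-1.28},{"claw":-0.4,"tx":206,"ty":-522,"tz":-228,"twist":-1.28},{"claw":-0.4,"tx":206,"ty":-522,"tz":-228,"twist":-1.28}]}}

```text
time: 9.05
tool_pos: [0.4362, -0.048, 0.3408]
orientation: [-1.11, 2.427, -0.051]
contact_force: [-0.1, -0.8, 0.5]
gripper_width: 0.0275
```

```bash
python3 st.py; python3 - <<'E'
from plan import *
s=r.read_state();R0=Ro.from_rotvec(s["orientation"]).as_matrix()
t,P,R=setup(R0,54,np.array([493,26.]),20,14)
d=np.array([np.cos(np.radians(54)),np.sin(np.radians(54)),0])
for b,h in((70,200),(45,60),(40,0),(20,0)): print(b,h,"tool shift",totool(R0,s["tool_pos"]*1000,P-d*b+[0,0,h]))
E
```

```text
9.05 [ 0.4362 -0.048   0.3408] r 0.439 q [-0.56 -0.12  1.84  0.41  1.15 -3.1 ]
[[-0.563 -0.706  0.429]
 [-0.724  0.672  0.156]
 [-0.399 -0.222 -0.89 ]]
tilt 0.474 az 20.0 F [-0.1 -0.8  0.5]
phi 54 twist -0.031 TCP [466.8 -10.1  20. ] g 44.6 tipz 17.2-30.3 bodyclear 5.8 at z 96 | min body z 41.6 min finger z 7.1
70 200 tool shift [ 67.7  21.8 100. ]
45 60 tool shift [100.6  56.1 234. ]
40 0 tool shift [119.9  70.1 289.3]
20 0 tool shift [101.6  72.6 296.9]
```

{"fn": "step_arm", "kwargs": {"plan": [{"claw":-0.4,"tx":0,"ty":0,"tz":0,"twist":0.18},{"claw":-0.4,"tx":0,"ty":0,"tz":0,"twist":0.36},{"claw":-0.4,"tx":0,"ty":0,"tz":0,"twist":0.54},{"claw":-0.4,"tx":0,"ty":0,"tz":0,"twist":0.72},{"claw":-0.4,"tx":0,"ty":0,"tz":0,"twist":0.9},{"claw":-0.4,"tx":0,"ty":0,"tz":0,"twist":1.08},{"claw":-0.4,"tx":0,"ty":0,"tz":0,"twist":1.26},{"claw":-0.4,"tx":0,"ty":0,"tz":0,"twist":1.44},{"claw":-0.4,"tx":0,"ty":0,"tz":0,"twist":1.57}]}}

```text
time: 10.18
tool_pos: [0.4375, -0.046, 0.3393]
orientation: [0.959, 2.58, 0.435]
contact_force: [-0.1, -0.3, -0.7]
gripper_width: 0.0273
```

{"fn": "step_arm", "kwargs": {"plan": [{"claw":-0.4,"tx":0,"ty":0,"tz":0,"twist":0.18},{"claw":-0.4,"tx":0,"ty":0,"tz":0,"twist":0.36},{"claw":-0.4,"tx":0,"ty":0,"tz":0,"twist":0.54},{"claw":-0.4,"tx":0,"ty":0,"tz":0,"twist":0.72},{"claw":-0.4,"tx":0,"ty":0,"tz":0,"twist":0.9},{"claw":-0.4,"tx":0,"ty":0,"tz":0,"twist":1.08},{"claw":-0.4,"tx":0,"ty":0,"tz":0,"twist":1.26},{"claw":-0.4,"tx":0,"ty":0,"tz":0,"twist":1.44},{"claw":-0.4,"tx":0,"ty":0,"tz":0,"twist":1.57}]}}

```text
time: 11.3
tool_pos: [0.4375, -0.046, 0.3393]
orientation: [2.748, 1.259, 0.726]
contact_force: [-1.1, 0.1, 0.9]
gripper_width: 0.0278
```

```bash
python3 st.py; sed -i 's/half=15,fx=-9.5/half=15,fx=9.5/; s/-R\[1,0\],-R\[0,0\]/R[1,0],R[0,0]/' plan.py; python3 - <<'E'
from plan import *
s=r.read_state();R0=Ro.from_rotvec(s["orientation"]).as_matrix()
t,P,R=setup(R0,54,np.array([493,26.]),20,14)
d=np.array([np.cos(np.radians(54)),np.sin(np.radians(54)),0])
for b,h in((70,200),(45,60),(40,0),(20,0)): print(b,h,(P-d*b+[0,0,h]).round(),"tool shift",totool(R0,s["tool_pos"]*1000,P-d*b+[0,0,h]))
E
```

```text
11.3 [ 0.4375 -0.046   0.3393] r 0.44 q [-0.55 -0.12  1.84  0.41  1.15  0.04]
[[ 0.563  0.708  0.426]
 [ 0.724 -0.671  0.16 ]
 [ 0.4    0.218 -0.89 ]]
tilt 0.473 az 20.6 F [-1.1  0.1  0.9]
phi 54 twist -0.031 TCP [466.8 -10.1  20. ] g 44.6 tipz 17.3-30.2 bodyclear 5.8 at z 96 | min body z 42.0 min finger z 7.3
70 200 [426. -67. 220.] tool shift [-69.4 -20.5  97.8]
45 60 [440. -46.  80.] tool shift [-102.4  -54.2  232. ]
40 0 [443. -42.  20.] tool shift [-121.8  -67.9  287.3]
20 0 [455. -26.  20.] tool shift [-103.5  -70.4  294.9]
```

{"fn": "step_arm", "kwargs": {"plan": [{"claw":-0.4,"tx":-35,"ty":-10,"tz":50,"twist":-0.03},{"claw":-0.4,"tx":-70,"ty":-20,"tz":98,"twist":-0.03},{"claw":-0.4,"tx":-80,"ty":-32,"tz":145,"twist":-0.03},{"claw":-0.4,"tx":-92,"ty":-44,"tz":190,"twist":-0.03},{"claw":-0.4,"tx":-102,"ty":-54,"tz":232,"twist":-0.03},{"claw":-0.4,"tx":-112,"ty":-61,"tz":260,"twist":-0.03},{"claw":-0.4,"tx":-120,"ty":-67,"tz":284,"twist":-0.03},{"claw":-0.4,"tx":-120,"ty":-67,"tz":284,"twist":-0.03}]}}

```text
time: 12.3
tool_pos: [0.4424, -0.0426, 0.0222]
orientation: [2.724, 1.303, 0.719]
contact_force: [0.1, 0.1, -0.4]
gripper_width: 0.0274
```

```bash
python3 st.py; python3 - <<'E'
from plan import *
s=r.read_state();R0=Ro.from_rotvec(s["orientation"]).as_matrix()
t,P,R=setup(R0,54,np.array([493,26.]),20,14)
d=np.array([np.cos(np.radians(54)),np.sin(np.radians(54)),0])
for b,h in((15,0),(5,0),(0,0)): print(b,h,(P-d*b+[0,0,h]).round(),"tool shift",totool(R0,s["tool_pos"]*1000,P-d*b+[0,0,h]))
print("unit push",(R0.T@d*100).round(1))
ims=[]
for n,(x,y) in(("side",(250,150)),("top",(250,120))):
    p,dd=r.read_camera(n);np.savez(n+"2.npz",p=p,d=dd);ims.append(cv2.resize(p[y:y+130,x:x+130],(400,400),interpolation=cv2.INTER_CUBIC))
cv2.imwrite("pics/a.png",np.hstack(ims)[...,::-1])
E
```

```text
12.3 [ 0.4424 -0.0426  0.0222] r 0.444 q [-0.54  0.46  2.33  1.42  0.37 -1.21]
[[ 0.54   0.728  0.422]
 [ 0.745 -0.647  0.162]
 [ 0.391  0.227 -0.892]]
tilt 0.469 az 21.0 F [ 0.1  0.1 -0.4]
phi 54 twist 0.001 TCP [466.8 -10.1  20. ] g 44.6 tipz 17.4-30.1 bodyclear 5.6 at z 96 | min body z 42.5 min finger z 7.4
15 0 [458. -22.  20.] tool shift [22.7 -2.3 11.8]
5 0 [464. -14.  20.] tool shift [31.9 -3.3 15.6]
0 0 [467. -10.  20.] tool shift [36.5 -3.8 17.5]
unit push [92.  -9.6 37.9]
```

View pics/a.png

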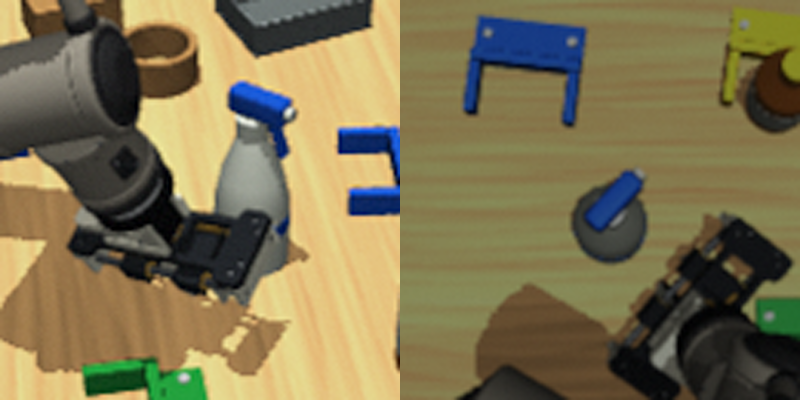

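{"fn": "step_arm", "kwargs": {"plan": [{"claw":-0.4,"tx":11,"ty":-1,"tz":6,"twist":0},{"claw":-0.4,"tx":22,"ty":-2,"tz":11,"twist":0},{"claw":-0.4,"tx":32,"ty":-3,"tz":15,"twist":0},{"claw":-0.4,"tx":38,"ty":-4,"tz":18,"twist":0},{"claw":-0.4,"tx":43,"ty":-4,"tz":20,"twist":0},{"claw":-0.4,"tx":48,"ty":-5,"tz":22,"twist":0},{"claw":-0.4,"tx":48,"ty":-5,"tz":22,"twist":0}]}}

```text
time: 13.28
tool_pos: [0.4746, -0.0008, 0.0219]
orientation: [2.72, 1.302, 0.722]
contact_force: [-0.9, -1.5, 2.1]
gripper_width: 0.028
```

```bash
cat > look.py <<'E'
from plan import *
import sys
from scipy.optimize import least_squares
tag=sys.argv[1]; g=np.array([float(a) for a in sys.argv[2:4]])/1000
ims=[]
for n,(x,y) in(("side",(270,130)),("top",(240,100))):
    p,d=r.read_camera(n);np.savez(n+tag+".npz",p=p,d=d);ims.append(cv2.resize(p[y:y+130,x:x+130],(400,400),interpolation=cv2.INTER_CUBIC))
    uv=np.array([(u,v) for v in range(90,290) for u in range(220,430) if d[v,u]>0])
    X=cloud(n,d,uv);c=p[uv[:,1],uv[:,0]].astype(int)
    h=cv2.cvtColor(p,cv2.COLOR_RGB2HSV)[uv[:,1],uv[:,0]]
    ok=(np.hypot(*(X[:,:2]-g).T)<.05)&(h[:,1]<70)
    lo,hi=(.012,.072) if n=="side" else (.06,.13)
    for it in range(3):
        q=X[ok&(X[:,2]>lo)&(X[:,2]<hi)]
        f=least_squares(lambda p_:np.hypot(q[:,0]-p_[0],q[:,1]-p_[1])-rad(q[:,2]*1000)/1000,g,loss='soft_l1',f_scale=.002)
    b=X[(np.hypot(*(X[:,:2]-f.x).T)<.06)&(X[:,2]>.15)&(h[:,0]>100)&(h[:,0]<130)&(h[:,1]>110)]
    print(n,len(q),"bottle",(f.x*1000).round(1),"res",(np.abs(f.fun).mean()*1000).round(2),"head mean",(b.mean(0)*1000).round(0) if len(b) else None, "top z",(np.percentile(b[:,2],98)*1000).round() if len(b) else None)
cv2.imwrite(f"pics/{tag}.png",np.hstack(ims)[...,::-1])
E
python3 st.py; python3 look.py b1 497 31
```

```text
13.28 [ 0.4746 -0.0008  0.0219] r 0.475 q [-0.38  0.47  2.27  1.46  0.31 -1.1 ]
[[ 0.539  0.727  0.425]
 [ 0.746 -0.647  0.16 ]
 [ 0.391  0.231 -0.891]]
tilt 0.472 az 20.6 F [-0.9 -1.5  2.1]
side 28 bottle [501.8  31.4] res 2.19 head mean [507.  18. 190.] top z 204.0
top 290 bottle [498.1  32.7] res 4.73 head mean [505.  27. 198.] top z 201.0
```

View pics/b1.png

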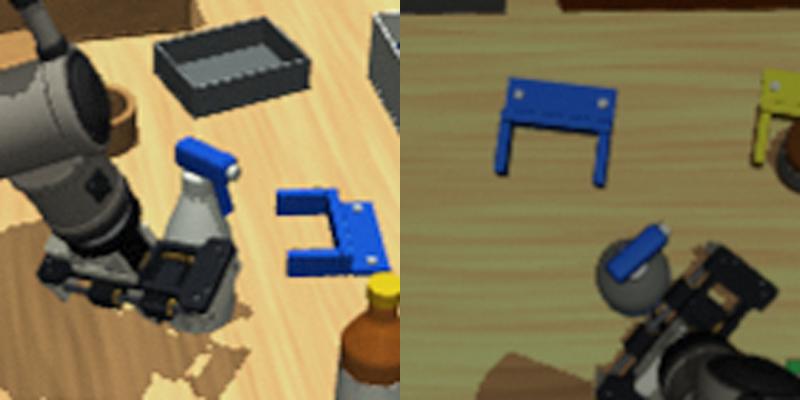

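{"fn": "step_arm", "kwargs": {"plan": [{"claw":-0.4,"tx":4,"ty":0,"tz":2,"twist":0},{"claw":-0.4,"tx":8,"ty":-1,"tz":3,"twist":0},{"claw":-0.4,"tx":12,"ty":-1,"tz":5,"twist":0},{"claw":-0.4,"tx":12,"ty":-1,"tz":5,"twist":0}]}}

```text
time: 13.88
tool_pos: [0.4828, 0.0097, 0.0219]
orientation: [2.72, 1.303, 0.723]
contact_force: [-0.2, -1.8, 0.4]
gripper_width: 0.0279
```

```bash
python3 st.py
```

```text
13.88 [0.4828 0.0097 0.0219] r 0.483 q [-0.34  0.48  2.25  1.46  0.3  -1.06]
[[ 0.539  0.727  0.426]
 [ 0.746 -0.646  0.16 ]
 [ 0.392  0.231 -0.891]]
tilt 0.472 az 20.6 F [-0.2 -1.8  0.4]
```

{"fn": "step_arm", "kwargs": {"plan": [{"claw":-0.4,"tx":4,"ty":0,"tz":2,"twist":0},{"claw":-0.4,"tx":9,"ty":-1,"tz":4,"twist":0},{"claw":-0.4,"tx":14,"ty":-1,"tz":6,"twist":0},{"claw":-0.4,"tx":14,"ty":-1,"tz":6,"twist":0}]}}

```text
time: 14.38
tool_pos: [0.4922, 0.022, 0.0219]
orientation: [2.72, 1.303, 0.723]
contact_force: [0.2, -0.6, -0.5]
gripper_width: 0.0276
```

```bash
python3 st.py
```

```text
14.38 [0.4922 0.022  0.0219] r 0.493 q [-0.3   0.49  2.23  1.44  0.28 -1.  ]
[[ 0.538  0.727  0.426]
 [ 0.746 -0.646  0.161]
 [ 0.392  0.231 -0.89 ]]
tilt 0.473 az 20.7 F [ 0.2 -0.6 -0.5]
```

{"fn": "step_arm", "kwargs": {"plan": [{"claw":-0.4,"tx":4,"ty":0,"tz":2,"twist":0},{"claw":-0.4,"tx":9,"ty":-1,"tz":4,"twist":0},{"claw":-0.4,"tx":14,"ty":-1,"tz":6,"twist":0},{"claw":-0.4,"tx":14,"ty":-1,"tz":6,"twist":0}]}}

```text
time: 14.88
tool_pos: [0.5014, 0.0315, 0.0229]
orientation: [2.724, 1.308, 0.729]
contact_force: [-0.7, -1.4, -0.6]
gripper_width: 0.0278
```

```bash
python3 st.py; python3 look.py b2 518 58
```

```text
14.88 [0.5014 0.0315 0.0229] r 0.502 q [-0.27  0.49  2.21  1.4   0.28 -0.93]
[[ 0.536  0.729  0.425]
 [ 0.745 -0.646  0.168]
 [ 0.397  0.227 -0.889]]
tilt 0.475 az 21.6 F [-0.7 -1.4 -0.6]
side 49 bottle [521.9  55.5] res 6.42 head mean [534.  49. 189.] top z 204.0
top 318 bottle [524.8  62.6] res 7.59 head mean [532.  57. 198.] top z 202.0
```

View pics/b2.png

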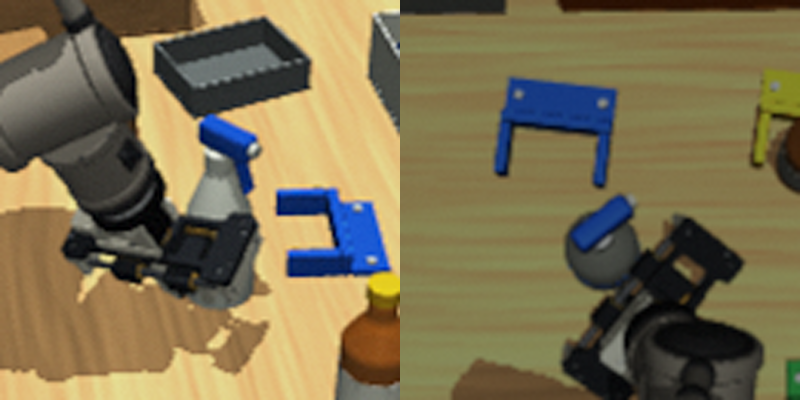

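{"fn": "step_arm", "kwargs": {"plan": [{"claw":-0.4,"tx":5,"ty":-1,"tz":2,"twist":0},{"claw":-0.4,"tx":10,"ty":-2,"tz":4,"twist":0},{"claw":-0.4,"tx":15,"ty":-3,"tz":6,"twist":0},{"claw":-0.4,"tx":19,"ty":-4,"tz":7,"twist":0},{"claw":-0.4,"tx":19,"ty":-4,"tz":7,"twist":0}]}}

```text
time: 15.6
tool_pos: [0.5121, 0.0461, 0.0257]
orientation: [2.73, 1.315, 0.736]
contact_force: [-0.9, -0.2, -1.1]
gripper_width: 0.0273
```

```bash
python3 st.py
```

```text
15.6 [0.5121 0.0461 0.0257] r 0.514 q [-0.23  0.5   2.18  1.32  0.28 -0.82]
[[ 0.533  0.733  0.423]
 [ 0.744 -0.644  0.178]
 [ 0.403  0.22  -0.888]]
tilt 0.477 az 22.9 F [-0.9 -0.2 -1.1]
```

{"fn": "step_arm", "kwargs": {"plan": [{"claw":-0.4,"tx":5,"ty":-1,"tz":3,"twist":0},{"claw":-0.4,"tx":9,"ty":-2,"tz":6,"twist":0},{"claw":-0.4,"tx":13,"ty":-3,"tz":9,"twist":0},{"claw":-0.4,"tx":17,"ty":-4,"tz":11,"twist":0},{"claw":-0.4,"tx":17,"ty":-4,"tz":11,"twist":0}]}}

```text
time: 16.23
tool_pos: [0.5236, 0.0601, 0.0244]
orientation: [2.737, 1.322, 0.742]
contact_force: [0.0, -0.2, -0.5]
gripper_width: 0.0275
```

```bash
python3 st.py; python3 look.py b3 546 90
```

```text
16.23 [0.5236 0.0601 0.0244] r 0.527 q [-0.2   0.51  2.15  1.28  0.28 -0.74]
[[ 0.53   0.736  0.42 ]
 [ 0.742 -0.643  0.189]
 [ 0.409  0.212 -0.888]]
tilt 0.479 az 24.2 F [ 0.  -0.2 -0.5]
side 30 bottle [553.2  92.9] res 2.37 head mean [556.  78. 190.] top z 204.0
top 272 bottle [547.6  91.9] res 4.84 head mean [554.  85. 197.] top z 202.0
```

View pics/b3.png

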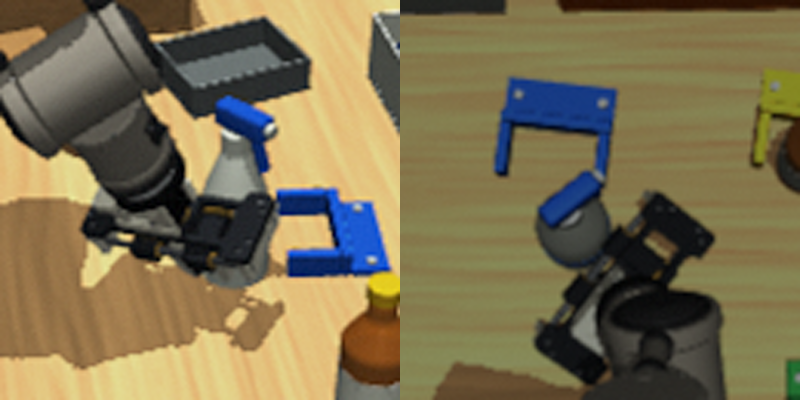

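{"fn": "step_arm", "kwargs": {"plan": [{"claw":-0.4,"tx":4,"ty":-2,"tz":2,"twist":0},{"claw":-0.4,"tx":8,"ty":-3,"tz":4,"twist":0},{"claw":-0.4,"tx":12,"ty":-5,"tz":6,"twist":0},{"claw":-0.4,"tx":15,"ty":-6,"tz":7,"twist":0}]}}

```text
time: 16.82
tool_pos: [0.5308, 0.0737, 0.0254]
orientation: [2.743, 1.328, 0.744]
contact_force: [-0.9, -1.9, -1.5]
gripper_width: 0.0278
```

{"fn": "step_arm", "kwargs": {"plan": [{"claw":-0.4,"tx":4,"ty":-2,"tz":2,"twist":0},{"claw":-0.4,"tx":8,"ty":-3,"tz":4,"twist":0},{"claw":-0.4,"tx":12,"ty":-5,"tz":6,"twist":0},{"claw":-0.4,"tx":14,"ty":-6,"tz":7,"twist":0},{"claw":-0.4,"tx":14,"ty":-6,"tz":7,"twist":0}]}}

```text
time: 17.45
tool_pos: [0.5376, 0.087, 0.0261]
orientation: [-2.742, -1.332, -0.745]
contact_force: [-1.2, -0.5, -1.1]
gripper_width: 0.0273
```

```bash
python3 st.py; python3 look.py b4 562 122
```

```text
17.45 [0.5376 0.087  0.0261] r 0.545 q [-0.14  0.52  2.1   1.18  0.28 -0.58]
[[ 0.527  0.743  0.413]
 [ 0.741 -0.64   0.205]
 [ 0.416  0.198 -0.887]]
tilt 0.479 az 26.4 F [-1.2 -0.5 -1.1]
side 38 bottle [567.4 118.8] res 2.26 head mean [571. 107. 190.] top z 205.0
top 255 bottle [562.6 119.4] res 2.24 head mean [569. 112. 197.] top z 203.0
```

View pics/b4.png

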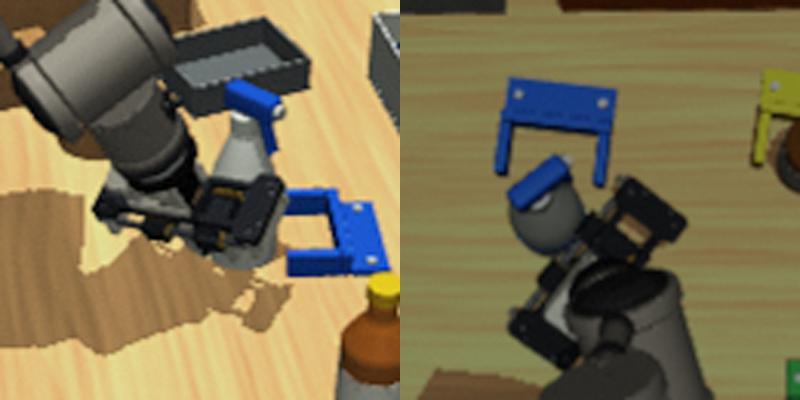

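```bash
python3 - <<'E'
from plan import *
s=r.read_state();R0=Ro.from_rotvec(s["orientation"]).as_matrix();p0=s["tool_pos"]*1000
for w in([-30,-40,0],[-100,-25,0],[-100,-25,60]): print(w,(R0.T@np.array(w)).round(1))
for phi in(-5,5):
    t,P,R=setup(R0,phi,np.array([565,119.]),22,14)
    d=np.array([np.cos(np.radians(phi)),np.sin(np.radians(phi)),0])
    for b in(45,30): print(b,(P-d*b).round(),"tool shift",totool(R0,p0,P-d*b))
E
```

```text
[-30, -40, 0] [-45.4   3.3 -20.6]
[-100, -25, 0] [-71.3 -58.2 -46.4]
[-100, -25, 60] [-46.3 -46.4 -99.7]
phi -5 twist 0.940 TCP [520.7 122.9  22. ] g 44.5 tipz 19.7-32.0 bodyclear 7.3 at z 98 | min body z 44.3 min finger z 9.5
45 [476. 127.  22.] tool shift [ -4.6 -72.2 -13.7]
30 [491. 125.  22.] tool shift [  2.3 -60.3  -7.8]
phi 5 twist 0.778 TCP [521.2 115.2  22. ] g 44.0 tipz 21.9-30.4 bodyclear 9.0 at z 98 | min body z 49.7 min finger z 11.4
45 [476. 111.  22.] tool shift [-15.9 -61.9 -16.7]
30 [491. 113.  22.] tool shift [ -7.1 -51.6 -10.2]
```

{"fn": "step_arm", "kwargs": {"plan": [{"claw":-0.4,"tx":-15,"ty":1,"tz":-7,"twist":0},{"claw":-0.4,"tx":-45,"ty":3,"tz":-21,"twist":0},{"claw":-0.4,"tx":-58,"ty":-20,"tz":-40,"twist":0},{"claw":-0.4,"tx":-60,"ty":-45,"tz":-65,"twist":0},{"claw":-0.4,"tx":-46,"ty":-46,"tz":-100,"twist":0.15},{"claw":-0.4,"tx":-46,"ty":-46,"tz":-100,"twist":0.32},{"claw":-0.4,"tx":-46,"ty":-46,"tz":-100,"twist":0.49},{"claw":-0.4,"tx":-46,"ty":-46,"tz":-100,"twist":0.66},{"claw":-0.4,"tx":-46,"ty":-46,"tz":-100,"twist":0.83},{"claw":-0.4,"tx":-46,"ty":-46,"tz":-100,"twist":0.94},{"claw":-0.4,"tx":-46,"ty":-46,"tz":-100,"twist":0.94}]}}

```text
time: 18.92
tool_pos: [0.438, 0.0618, 0.0869]
orientation: [-2.856, 0.049, -0.62]
contact_force: [0.3, -0.1, -0.3]
gripper_width: 0.0274
```

```bash
python3 st.py; python3 look.py c1 565 119; python3 - <<'E'
from plan import *
s=r.read_state();R0=Ro.from_rotvec(s["orientation"]).as_matrix();p0=s["tool_pos"]*1000
for phi in(-5,):
    t,P,R=setup(R0,phi,np.array([565,119.]),22,14)
    d=np.array([np.cos(np.radians(phi)),np.sin(np.radians(phi)),0])
    for b,h in((55,40),(45,0),(30,0),(10,0)): print(b,(P-d*b).round(),"tool shift",totool(R0,p0,P-d*b+[0,0,h]))
E
```

```text
18.93 [0.438  0.0618 0.0869] r 0.442 q [-0.26  0.26  2.31  1.    0.37  0.43]
[[ 0.91   0.013  0.414]
 [-0.079 -0.976  0.205]
 [ 0.406 -0.219 -0.887]]
tilt 0.48 az 26.3 F [ 0.3 -0.1 -0.3]
side 220 bottle [567.8 119.2] res 1.54 head mean [570. 105. 190.] top z 204.0
top 244 bottle [562.5 118.8] res 1.16 head mean [568. 110. 196.] top z 203.0
phi -5 twist 0.003 TCP [520.7 122.9  22. ] g 44.5 tipz 19.7-32.0 bodyclear 7.4 at z 98 | min body z 44.3 min finger z 9.5
55 [466. 128.  22.] tool shift [ 10.3 -58.4  47. ]
45 [476. 127.  22.] tool shift [  3.2 -48.7  86.4]
30 [491. 125.  22.] tool shift [ 16.9 -47.2  92.3]
10 [511. 124.  22.] tool shift [ 35.2 -45.2 100.2]
```

View pics/c1.png

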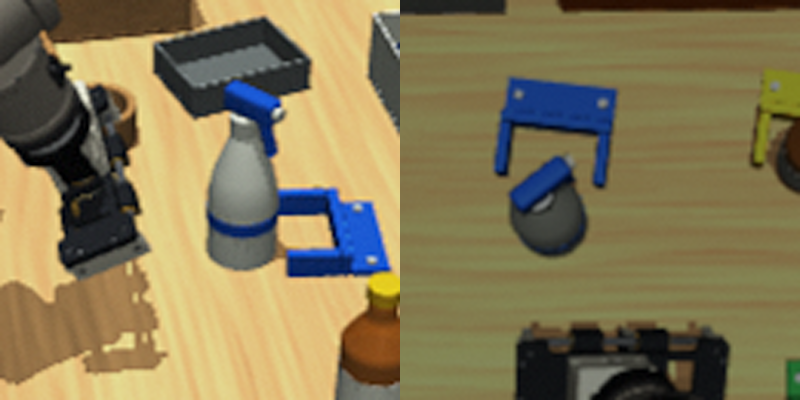

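{"fn": "step_arm", "kwargs": {"plan": [{"claw":-0.4,"tx":5,"ty":-30,"tz":24,"twist":0},{"claw":-0.4,"tx":10,"ty":-58,"tz":47,"twist":0},{"claw":-0.4,"tx":3,"ty":-50,"tz":86,"twist":0},{"claw":-0.4,"tx":17,"ty":-48,"tz":92,"twist":0},{"claw":-0.4,"tx":26,"ty":-47,"tz":96,"twist":0},{"claw":-0.4,"tx":35,"ty":-46,"tz":100,"twist":0},{"claw":-0.4,"tx":35,"ty":-46,"tz":100,"twist":0}]}}

```text
time: 19.9
tool_pos: [0.5141, 0.1159, 0.0295]
orientation: [-2.834, 0.038, -0.6]
contact_force: [-0.2, -0.3, 0.1]
gripper_width: 0.0276
```

```bash
python3 st.py; python3 look.py c2 565 119; python3 - <<'E'
from plan import *
s=r.read_state();R0=Ro.from_rotvec(s["orientation"]).as_matrix();p0=s["tool_pos"]*1000
t,P,R=setup(R0,-5,np.array([565,119.]),22,14)
for m in(0,15,30,45,62): print(m,"tool shift",totool(R0,p0,P+np.array([m,-m*3.5/62,0])))
E
```

```text
19.9 [0.5141 0.1159 0.0295] r 0.527 q [-0.09  0.5   2.15  1.26  0.28  0.31]
[[ 0.915  0.025  0.402]
 [-0.075 -0.97   0.231]
 [ 0.396 -0.242 -0.886]]
tilt 0.483 az 29.9 F [-0.2 -0.3  0.1]
side 187 bottle [567.7 119.3] res 1.57 head mean [570. 105. 191.] top z 204.0
top 243 bottle [562.2 118.8] res 1.12 head mean [568. 110. 197.] top z 202.0
phi -5 twist 0.004 TCP [520.5 122.9  22. ] g 44.7 tipz 18.9-32.6 bodyclear 6.7 at z 98 | min body z 42.3 min finger z 8.8
0 tool shift [ 3.5 -4.7 11. ]
15 tool shift [17.3 -3.5 16.8]
30 tool shift [31.1 -2.3 22.7]
45 tool shift [44.9 -1.2 28.5]
62 tool shift [60.6  0.2 35.1]
```

View pics/c2.png

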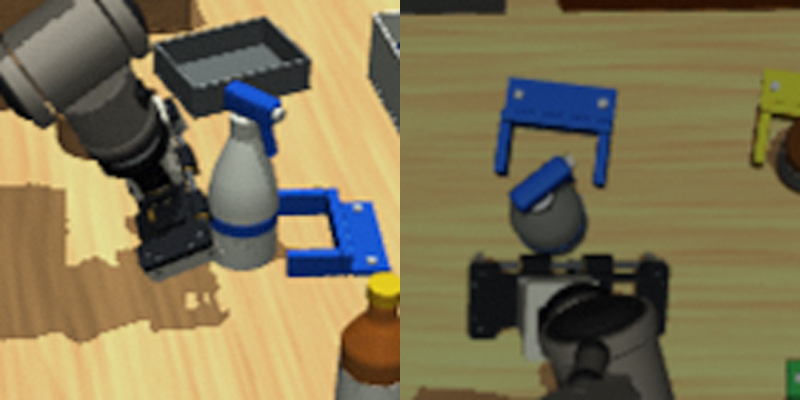

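{"fn": "step_arm", "kwargs": {"plan": [{"claw":-0.4,"tx":-4,"ty":-3,"tz":4,"twist":0},{"claw":-0.4,"tx":-6,"ty":-6,"tz":8,"twist":0},{"claw":-0.4,"tx":-6,"ty":-6,"tz":8,"twist":0}]}}

```text
time: 20.38
tool_pos: [0.5113, 0.1216, 0.0229]
orientation: [-2.827, 0.038, -0.592]
contact_force: [0.6, 0.2, -0.2]
gripper_width: 0.0276
```

```bash
cat > aim.py <<'E'
from plan import *
import sys
B=np.array([float(a) for a in sys.argv[1:3]])
s=r.read_state();R0=Ro.from_rotvec(s["orientation"]).as_matrix();p0=s["tool_pos"]*1000
t,P,R=setup(R0,float(sys.argv[3]),B,22,14)
H=np.array([627.3,115.5]);D=H-B
print("at",p0.round(1),"contact TCP",P.round(1),"home dist",np.hypot(*D).round(1))
for f in [0,10,20,30,45,np.hypot(*D)]: print(round(f),"tool shift",totool(R0,p0,P+np.r_[D/np.hypot(*D)*f,0]))
E
python3 st.py; python3 aim.py 565 119 -5
```

```text
20.38 [0.5113 0.1216 0.0229] r 0.526 q [-0.08  0.51  2.16  1.33  0.28  0.25]
[[ 0.917  0.026  0.398]
 [-0.076 -0.968  0.24 ]
 [ 0.391 -0.25  -0.885]]
tilt 0.483 az 31.1 F [ 0.6  0.2 -0.2]
phi -5.0 twist 0.004 TCP [520.4 122.9  22. ] g 44.8 tipz 18.7-32.8 bodyclear 6.6 at z 98 | min body z 41.7 min finger z 8.6
at [511.3 121.6  22.9] contact TCP [520.4 122.9  22. ] home dist 62.4
0 tool shift [ 7.9 -0.8  4.7]
10 tool shift [17.   0.   8.5]
20 tool shift [26.2  0.8 12.4]
30 tool shift [35.4  1.7 16.2]
45 tool shift [49.2  2.9 22. ]
62 tool shift [65.2  4.3 28.6]
```

{"fn": "step_arm", "kwargs": {"plan": [{"claw":-0.4,"tx":5,"ty":-1,"tz":3,"twist":0},{"claw":-0.4,"tx":9,"ty":-1,"tz":5,"twist":0},{"claw":-0.4,"tx":13,"ty":0,"tz":7,"twist":0},{"claw":-0.4,"tx":17,"ty":0,"tz":8,"twist":0},{"claw":-0.4,"tx":17,"ty":0,"tz":8,"twist":0}]}}

```text
time: 21.0
tool_pos: [0.531, 0.1219, 0.0227]
orientation: [-2.827, 0.038, -0.594]
contact_force: [-0.8, -0.4, -0.3]
gripper_width: 0.0273
```

```bash
python3 st.py; python3 look.py c3 575 118; python3 aim.py 574 118.5 -5
```

```text
21.0 [0.531  0.1219 0.0227] r 0.545 q [-0.08  0.53  2.11  1.23  0.29  0.36]
[[ 0.917  0.026  0.399]
 [-0.077 -0.968  0.239]
 [ 0.392 -0.25  -0.885]]
tilt 0.484 az 30.9 F [-0.8 -0.4 -0.3]
side 160 bottle [578.1 120.6] res 1.71 head mean [581. 107. 190.] top z 204.0
top 260 bottle [571.5 120.4] res 2.07 head mean [578. 113. 197.] top z 202.0
phi -5.0 twist 0.003 TCP [529.4 122.4  22. ] g 44.8 tipz 18.7-32.8 bodyclear 6.7 at z 98 | min body z 41.7 min finger z 8.6
at [530.8 122.   22.8] contact TCP [529.4 122.4  22. ] home dist 53.4
0 tool shift [-1.7 -0.3  0.2]
10 tool shift [7.5 0.5 4. ]
20 tool shift [16.7  1.3  7.9]
30 tool shift [25.9  2.1 11.7]
45 tool shift [39.7  3.3 17.5]
53 tool shift [47.4  4.  20.8]
```

View pics/c3.png

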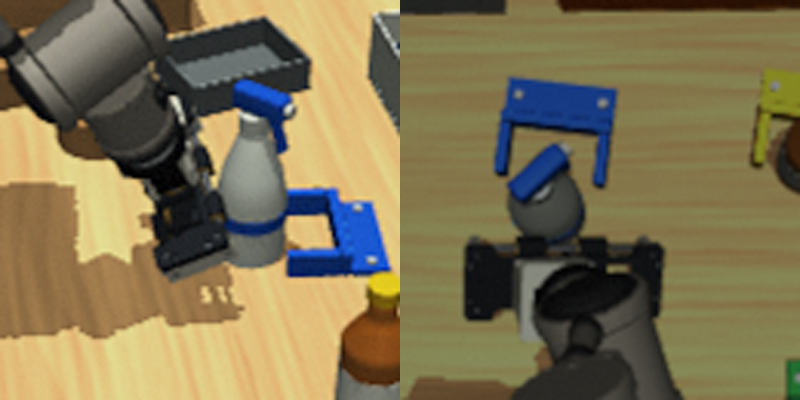

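{"fn": "step_arm", "kwargs": {"plan": [{"claw":-0.4,"tx":5,"ty":1,"tz":2,"twist":0},{"claw":-0.4,"tx":10,"ty":1,"tz":4,"twist":0},{"claw":-0.4,"tx":15,"ty":2,"tz":6,"twist":0},{"claw":-0.4,"tx":20,"ty":3,"tz":8,"twist":0},{"claw":-0.4,"tx":25,"ty":3,"tz":10,"twist":0},{"claw":-0.4,"tx":25,"ty":3,"tz":10,"twist":0}]}}

```text
time: 21.85
tool_pos: [0.5582, 0.1195, 0.0231]
orientation: [-2.827, 0.038, -0.594]
contact_force: [0.4, 0.5, -0.4]
gripper_width: 0.0275
```

```bash
python3 st.py; python3 look.py c4 602 117; python3 aim.py 602 117 -5
```

```text
21.85 [0.5582 0.1195 0.0231] r 0.571 q [-0.08  0.56  2.03  1.1   0.31  0.5 ]
[[ 0.916  0.026  0.399]
 [-0.077 -0.968  0.239]
 [ 0.393 -0.25  -0.885]]
tilt 0.484 az 30.9 F [ 0.4  0.5 -0.4]
side 137 bottle [604.  119.5] res 1.65 head mean [608. 106. 190.] top z 204.0
top 265 bottle [598.8 118.9] res 2.03 head mean [605. 111. 197.] top z 202.0
phi -5.0 twist 0.003 TCP [557.4 120.9  22. ] g 44.8 tipz 18.7-32.8 bodyclear 6.8 at z 98 | min body z 41.6 min finger z 8.6
at [558.  119.6  23.1] contact TCP [557.4 120.9  22. ] home dist 25.3
0 tool shift [-1.1 -1.   1.1]
10 tool shift [ 8.1 -0.2  4.9]
20 tool shift [17.3  0.6  8.8]
30 tool shift [26.5  1.5 12.6]
45 tool shift [40.3  2.7 18.4]
25 tool shift [22.2  1.1 10.8]
```

View pics/c4.png

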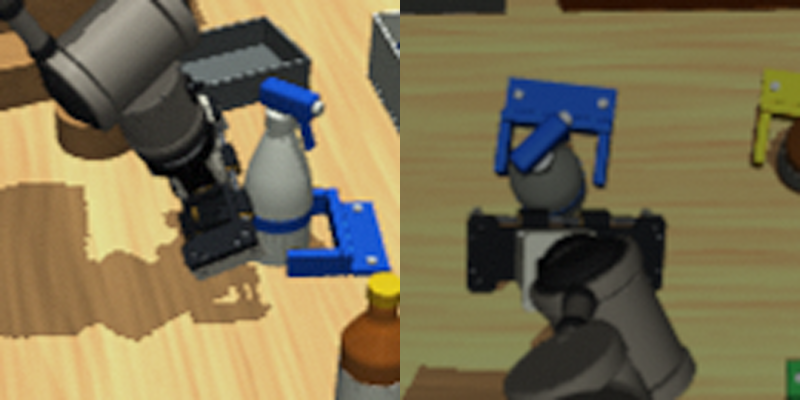

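{"fn": "step_arm", "kwargs": {"plan": [{"claw":-0.4,"tx":5,"ty":1,"tz":2,"twist":0},{"claw":-0.4,"tx":10,"ty":2,"tz":5,"twist":0},{"claw":-0.4,"tx":14,"ty":2,"tz":6,"twist":0},{"claw":-0.4,"tx":18,"ty":3,"tz":8,"twist":0},{"claw":-0.4,"tx":20,"ty":3,"tz":9,"twist":0},{"claw":-0.4,"tx":20,"ty":3,"tz":9,"twist":0}]}}

```text
time: 22.7
tool_pos: [0.5798, 0.1174, 0.0221]
orientation: [-2.827, 0.038, -0.593]
contact_force: [-1.8, 0.2, 0.7]
gripper_width: 0.0274
```

```bash
python3 st.py; python3 look.py c5 622 115
```

```text
22.7 [0.5798 0.1174 0.0221] r 0.592 q [-0.08  0.58  1.98  1.    0.33  0.6 ]
[[ 0.917  0.026  0.399]
 [-0.077 -0.968  0.239]
 [ 0.392 -0.25  -0.885]]
tilt 0.484 az 31.0 F [-1.8  0.2  0.7]
side 113 bottle [625.4 117.6] res 1.5 head mean [628. 103. 190.] top z 204.0
top 286 bottle [619.9 116.7] res 2.33 head mean [626. 109. 196.] top z 202.0
```

{"fn": "step_arm", "kwargs": {"plan": [{"claw":-0.4,"tx":1,"ty":0,"tz":0,"twist":0},{"claw":-0.4,"tx":2,"ty":0,"tz":1,"twist":0},{"claw":-0.4,"tx":2,"ty":0,"tz":1,"twist":0}]}}

```text
time: 23.18
tool_pos: [0.5817, 0.1175, 0.022]
orientation: [-2.827, 0.038, -0.593]
contact_force: [-4.4, 0.1, 2.9]
gripper_width: 0.0279
```

{"fn": "step_arm", "kwargs": {"plan": [{"claw":-0.4,"tx":1,"ty":0,"tz":0,"twist":0},{"claw":-0.4,"tx":1,"ty":0,"tz":0,"twist":0}]}}

```text
time: 23.42
tool_pos: [0.5828, 0.1173, 0.0222]
orientation: [-2.827, 0.038, -0.593]
contact_force: [-2.5, -0.5, 0.0]
gripper_width: 0.0278
```

```bash
python3 st.py; python3 look.py c6 625 115
```

```text
23.43 [0.5828 0.1173 0.0222] r 0.594 q [-0.08  0.58  1.97  0.99  0.33  0.61]
[[ 0.917  0.026  0.399]
 [-0.077 -0.968  0.239]
 [ 0.392 -0.25  -0.885]]
tilt 0.484 az 31.0 F [-2.5 -0.5  0. ]
side 117 bottle [628.5 117.6] res 1.5 head mean [631. 103. 191.] top z 204.0
top 282 bottle [623.1 116.6] res 2.41 head mean [629. 109. 196.] top z 202.0
```

{"fn": "step_arm", "kwargs": {"plan": [{"claw":-0.4,"tx":1,"ty":0,"tz":0,"twist":0},{"claw":-0.4,"tx":1,"ty":0,"tz":0,"twist":0}]}}

```text
time: 23.78
tool_pos: [0.5834, 0.1173, 0.0225]
orientation: [-2.827, 0.038, -0.592]
contact_force: [-2.7, -0.6, -1.1]
gripper_width: 0.0274
```

{"fn": "step_arm", "kwargs": {"plan": [{"claw":-0.4,"tx":1,"ty":0,"tz":0,"twist":0},{"claw":-0.4,"tx":1,"ty":0,"tz":0,"twist":0}]}}

```text
time: 24.02
tool_pos: [0.5837, 0.1174, 0.0226]
orientation: [-2.827, 0.038, -0.59]
contact_force: [-4.9, 1.3, -2.0]
gripper_width: 0.0274
```

```bash
python3 st.py; python3 look.py c7 625 115
```

```text
24.02 [0.5837 0.1174 0.0226] r 0.595 q [-0.08  0.58  1.96  0.98  0.33  0.63]
[[ 0.917  0.026  0.397]
 [-0.076 -0.968  0.24 ]
 [ 0.391 -0.251 -0.886]]
tilt 0.483 az 31.2 F [-4.9  1.3 -2. ]
side 112 bottle [629.4 117.5] res 1.72 head mean [632. 103. 191.] top z 205.0
top 285 bottle [624.  116.4] res 2.88 head mean [630. 109. 197.] top z 202.0
```

View pics/c7.png

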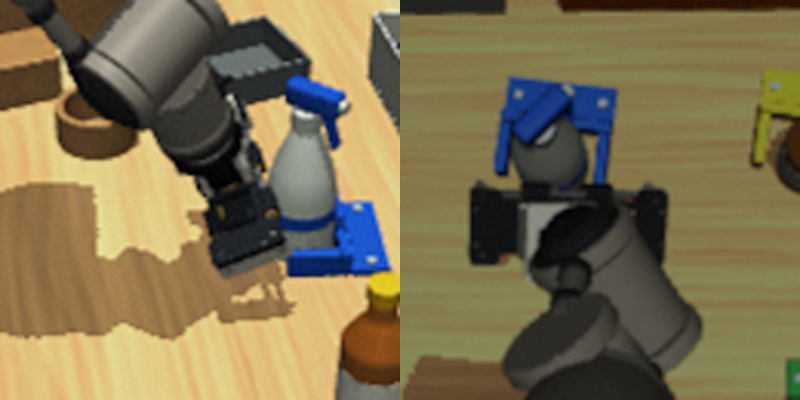

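{"fn": "step_arm", "kwargs": {"plan": [{"claw":-0.4,"tx":-10,"ty":-1,"tz":-4,"twist":0},{"claw":-0.4,"tx":-30,"ty":-3,"tz":-12,"twist":0},{"claw":-0.4,"tx":-60,"ty":-6,"tz":-24,"twist":0},{"claw":-0.4,"tx":-90,"ty":-8,"tz":-45,"twist":0},{"claw":-0.4,"tx":-110,"ty":-10,"tz":-75,"twist":0},{"claw":-0.4,"tx":-110,"ty":-10,"tz":-100,"twist":0},{"claw":-0.4,"tx":-110,"ty":-10,"tz":-100,"twist":0}]}}

```text
time: 25.0
tool_pos: [0.4452, 0.1107, 0.073]
orientation: [-2.827, 0.038, -0.601]
contact_force: [0.8, -1.3, 1.3]
gripper_width: 0.0271
```

```bash
python3 st.py; python3 look.py d1 626 116; python3 - <<'E'
from h import *
# bay remeasured in the same images + neighbours by view differencing
for n,(x0,y0,x1,y1) in(("top",(265,120,320,165)),("side",(355,185,400,225))):
    A=np.load(n+"0.npz");B=np.load(n+"d1.npz")
    df=(np.abs(A['p'].astype(int)-B['p']).max(2)>40).astype(np.uint8)
    k=cv2.connectedComponentsWithStats(cv2.morphologyEx(df,cv2.MORPH_OPEN,np.ones((3,3))))
    print(n,[list(map(int,s)) for s in k[2][1:] if s[4]>15])
E
```

```text
25.0 [0.4452 0.1107 0.073 ] r 0.459 q [-0.13  0.31  2.29  1.14  0.32  0.4 ]
[[ 0.914  0.027  0.404]
 [-0.077 -0.968  0.238]
 [ 0.397 -0.249 -0.883]]
tilt 0.488 az 30.5 F [ 0.8 -1.3  1.3]
side 188 bottle [629.1 117.5] res 1.35 head mean [632. 103. 190.] top z 204.0
top 266 bottle [624.2 116.6] res 1.12 head mean [629. 109. 197.] top z 202.0
top [[289, 135, 7, 7, 40], [276, 140, 25, 25, 477], [149, 175, 190, 225, 13156], [146, 248, 102, 87, 3648], [238, 262, 18, 17, 251], [46, 280, 123, 120, 9037], [239, 281, 16, 5, 62], [246, 287, 4, 5, 20], [252, 287, 4, 9, 32], [40, 304, 5, 6, 23], [335, 321, 10, 6, 49], [15, 342, 31, 23, 146], [354, 349, 6, 7, 34], [343, 358, 5, 6, 22], [356, 366, 12, 34, 247], [264, 372, 77, 28, 1180]]
side [[113, 0, 42, 21, 401], [186, 0, 7, 15, 68], [208, 0, 28, 30, 564], [78, 4, 10, 5, 33], [95, 23, 5, 10, 37], [63, 25, 29, 129, 1983], [155, 26, 46, 83, 2751], [208, 52, 20, 6, 76], [203, 59, 27, 10, 142], [235, 60, 15, 17, 123], [208, 70, 12, 14, 115], [230, 71, 5, 5, 21], [230, 76, 16, 14, 131], [252, 89, 9, 8, 50], [224, 91, 9, 11, 62], [265, 107, 21, 20, 151], [210, 113, 140, 132, 7883], [138, 118, 54, 64, 2128], [356, 155, 27, 60, 1113], [57, 161, 40, 28, 669], [92, 166, 45, 91, 1810], [174, 180, 67, 59, 1428], [153, 190, 4, 5, 16], [132, 201, 22, 33, 400], [192, 246, 19, 23, 214], [164, 270, 18, 6, 78]]
```

View pics/d1.png

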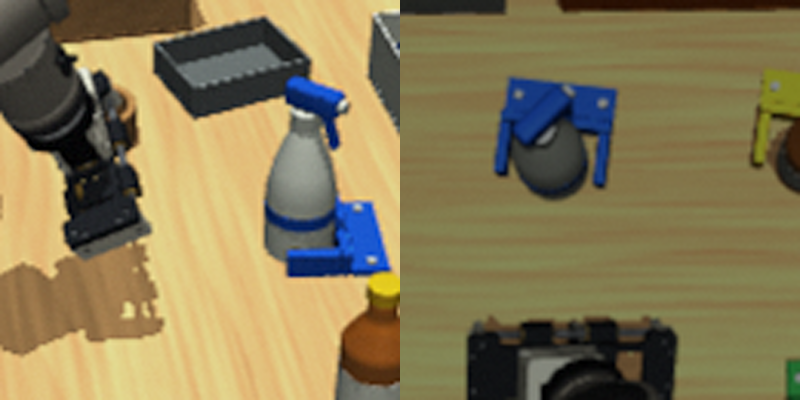

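```bash
python3 -c "
from rig import r
s=r.read_state();print(s['time'],s['contact_force']);print(r.job_done())"
```

```text
25.1 [-0.30502128  0.3153734  -0.07126864]
the job is handed in; nothing more can be done
None
```

The spray bottle is standing upright in the small blue bay against its back stop, and I handed the job in at 25.1 s.

**How I did it:** The gripper's body sits too close behind the fingertips to push the bottle low with the tool straight down. I leaned the tool about 0.48 rad by repeatedly commanding poses just out of reach, then pushed with the two fingertips about 20–33 mm above the bench. The bottle went diagonally to a point in front of the bay mouth, then straight in.

**Last checks:**
- **Back stop:** The fingers stopped advancing and the force rose to about 5 N. After I withdrew, the bottle stayed where it was.
- **Position in the bay:** The side view gives x = −37 mm, y = +4 mm; the top view gives x = −39 mm, y = −1 mm. The two differ by 2–5 mm, about the calibration error, and both are inside the limits.
- **Upright:** Its top still measured about 203 mm, and the head's offset from the base was unchanged.
- **Robot clear:** The fingertips were about 180 mm from the bottle's centre at hand-in, with no contact force.

**Doubts:**
- **Joint limits:** While setting the lean, the elbow joint read about 0.037 rad against its 0.04 limit. The fifth joint also sat at its 0.28 limit during the pushes. Nothing reported a fault, but if the range is judged strictly this could count against the run.
- **Other objects:** I compared the start and end pictures and saw no sign that anything else moved, but the arm and its shadow hid parts of the view. The tape roll in particular was partly hidden in the side view, and I did not measure the other objects again.

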